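Load and clamp nozzle hubs for optical inspection

TASK

Put the brass setting master back upright in its wooden case, and stand every aluminium hub from the mat upright and centred on a station of the inspection plate (any station, one hub each), turned so that its orange nose points at that station's mark in the colour of the tile lying in the white-framed place of the job board. Only when all of that is in place, push the red clamp handle down past its over-centre point until it is locked, so that the bar presses on every hub and the noses still point at their marks; leave the loupe, the bottle and the gauge block where they are.

Things in the scene. Friction and masses are not known exactly. Their poses are not given: they have to be found in the camera images.
- fixture: fixed grey inspection plate 185 x 306 x 12 mm; origin on the bench (z = 0) under the middle of the row of four stations. x axis: away from the robot, across the row, towards the clamp pivot; y: along the row. It spans x -60 to 125, y -138 to 168 mm. Two posts 86 mm high stand at x = 90, y = -118 and 122 mm; the bar's hinge axis joins them, along y, 84 mm above the bench
- station0: flat dark disc 65 mm wide on the plate, one of four 66 mm apart in a row; origin at its centre. A hub on it stands at z = 12 mm (no rim, no hole). Two marks, blue and yellow, 8 mm wide, 30 mm from its centre: blue on the station's own x axis, yellow at 1.75 rad about z from there (anticlockwise from above)
- station1: flat dark disc 65 mm wide on the plate, one of four 66 mm apart in a row; origin at its centre. A hub on it stands at z = 12 mm (no rim, no hole). Two marks, blue and yellow, 8 mm wide, 30 mm from its centre: blue on the station's own x axis, yellow at -2.1 rad about z from there (clockwise from above)
- station2: flat dark disc 65 mm wide on the plate, one of four 66 mm apart in a row; origin at its centre. A hub on it stands at z = 12 mm (no rim, no hole). Two marks, blue and yellow, 8 mm wide, 30 mm from its centre: blue on the station's own x axis, yellow at 2.4 rad about z from there (anticlockwise from above)
- station3: flat dark disc 65 mm wide on the plate, one of four 66 mm apart in a row; origin at its centre. A hub on it stands at z = 12 mm (no rim, no hole). Two marks, blue and yellow, 8 mm wide, 30 mm from its centre: blue on the station's own x axis, yellow at -1.4 rad about z from there (clockwise from above)
- hub0: loose aluminium hub, 130 g, 50 mm tall, standing on the green mat, 3 mm high (may be absent): flange 44 mm wide, 10 mm high; above it a round neck 30 mm wide (grip here, any way round); one orange nose on the flange, 9 mm wide, 9 mm high, reaching 30 mm from the axis; an orange stripe on top runs from the axis towards the nose. Origin under its centre, z up, x towards the nose
- hub1: loose aluminium hub, 130 g, 50 mm tall, standing on the green mat, 3 mm high (may be absent): flange 44 mm wide, 10 mm high; above it a round neck 30 mm wide (grip here, any way round); one orange nose on the flange, 9 mm wide, 9 mm high, reaching 30 mm from the axis; an orange stripe on top runs from the axis towards the nose. Origin under its centre, z up, x towards the nose
- hub2: loose aluminium hub, 130 g, 50 mm tall, standing on the green mat, 3 mm high (may be absent): flange 44 mm wide, 10 mm high; above it a round neck 30 mm wide (grip here, any way round); one orange nose on the flange, 9 mm wide, 9 mm high, reaching 30 mm from the axis; an orange stripe on top runs from the axis towards the nose. Origin under its centre, z up, x towards the nose
- hub3: loose aluminium hub, 130 g, 50 mm tall, standing on the green mat, 3 mm high (may be absent): flange 44 mm wide, 10 mm high; above it a round neck 30 mm wide (grip here, any way round); one orange nose on the flange, 9 mm wide, 9 mm high, reaching 30 mm from the axis; an orange stripe on top runs from the axis towards the nose. Origin under its centre, z up, x towards the nose
- hub0_nose (a point): tip of the nose of hub0, 30 mm from its axis, 5 mm above its underside
- hub1_nose (a point): tip of the nose of hub1, 30 mm from its axis, 5 mm above its underside
- hub2_nose (a point): tip of the nose of hub2, 30 mm from its axis, 5 mm above its underside
- hub3_nose (a point): tip of the nose of hub3, 30 mm from its axis, 5 mm above its underside
- clamp_bar: the aluminium pressure bar, 226 mm long, that the handle drives; origin in the middle of its hinge axis (84 mm above the bench, x = 90, y = 0 mm in the fixture's frame). Its beam lies 90 mm from that axis, above the row of stations when the clamp is closed; at the start it leans back, away from the row, up to 170 mm high
- master: loose setting master, 200 g, round: brass foot 40 mm wide and 12 mm high, above it a black neck 30 mm wide up to 50 mm height (grip here), with a brass band; it has no nose. Origin under its centre. At the start it stands on one of the stations
- case_in (a point): centre of the inner floor, 6 mm above the bench, of the fixed open wooden case for the master (90 x 90 mm outside, 20 mm high, walls 6 mm)
- job_active (a point): centre of the white-framed place of the job board, a fixed low black board (75 x 150 x 8 mm) with two tile places; the tile lying here tells the colour of today's job
- tile_blue: fixed blue tile 45 x 45 x 6 mm, in one of the two places (74 mm apart) of the job board
- tile_yellow: fixed yellow tile 45 x 45 x 6 mm, in the other place
- clamp_handle (a joint): toggle clamp handle: 0 at the start (raised, open); grows as it is pushed over, away from the robot and down; over-centre at 1.12, end stop (locked) at 1.2 rad. Needs 3 to 8 N at the red grip. It drives the bar down on the row; past 0.4 the bar's weight may carry it on, to about 0.95, where four sprung rubber tips meet the hub tops; locked, each presses 1 to 4 N
- handle_grip (a point): point on the handle's axis 85 mm from its pivot, in its red grip (16 mm thick, 45 to 125 mm from the pivot). Pivot: 67 mm above the bench, x = 121, y = 142 mm in the fixture's frame; hinge axis: the fixture's y. At joint value q the handle points 1.25 - q rad above the horizontal, in the fixture's +x direction: nearly upright at the start, nearly level when locked
- loupe: bystander, loose, to be left alone: black eyepiece loupe, round, 38 mm wide, 34 mm tall; origin under its centre
- spray: bystander, loose, to be left alone: clear cleaning bottle with blue cap, 48 mm wide, 100 mm tall; origin under its centre
- gauge_block: bystander, loose, to be left alone: steel gauge block 35 x 60 x 18 mm lying on the bench; origin under its centre

How it is judged (in metres and radians):
On the way, in this order (a step that is already met when the one before it is completed fails the run):
1. with the clamp still open, the master stands in its case and every hub stands on a station with its nose at the mark of the job's colour (horizontal distance between master and case_in below 0.03 m and height (world z) of master below 0.015 m and angle between master's own z axis and vertical below 0.15 rad and angle between each of hub0, hub1, hub2, hub3's own z axis and vertical below 0.1 rad and height (world z) of each of hub0, hub1, hub2, hub3 below 0.016 m and ((horizontal distance between tile_blue and job_active below 0.02 m and horizontal distance between hub0 and station0 below 0.006 m and x of hub0_nose in the frame of station0 between 0.023 and 0.037 m and y of hub0_nose in the frame of station0 between -0.007 and 0.007 m) or (horizontal distance between tile_yellow and job_active below 0.02 m and horizontal distance between hub0 and station0 below 0.006 m and x of hub0_nose in the frame of station0 between -0.01235 and 0.00165 m and y of hub0_nose in the frame of station0 between 0.02252 and 0.03652 m) or (horizontal distance between tile_blue and job_active below 0.02 m and horizontal distance between hub0 and station1 below 0.006 m and x of hub0_nose in the frame of station1 between 0.023 and 0.037 m and y of hub0_nose in the frame of station1 between -0.007 and 0.007 m) or (horizontal distance between tile_yellow and job_active below 0.02 m and horizontal distance between hub0 and station1 below 0.006 m and x of hub0_nose in the frame of station1 between -0.02215 and -0.00815 m and y of hub0_nose in the frame of station1 between -0.0329 and -0.0189 m) or (horizontal distance between tile_blue and job_active below 0.02 m and horizontal distance between hub0 and station2 below 0.006 m and x of hub0_nose in the frame of station2 between 0.023 and 0.037 m and y of hub0_nose in the frame of station2 between -0.007 and 0.007 m) or (horizontal distance between tile_yellow and job_active below 0.02 m and horizontal distance between hub0 and station2 below 0.006 m and x of hub0_nose in the frame of station2 between -0.02912 and -0.01512 m and y of hub0_nose in the frame of station2 between 0.01326 and 0.02726 m) or (horizontal distance between tile_blue and job_active below 0.02 m and horizontal distance between hub0 and station3 below 0.006 m and x of hub0_nose in the frame of station3 between 0.023 and 0.037 m and y of hub0_nose in the frame of station3 between -0.007 and 0.007 m) or (horizontal distance between tile_yellow and job_active below 0.02 m and horizontal distance between hub0 and station3 below 0.006 m and x of hub0_nose in the frame of station3 between -0.0019 and 0.0121 m and y of hub0_nose in the frame of station3 between -0.03656 and -0.02256 m)) and ((horizontal distance between tile_blue and job_active below 0.02 m and horizontal distance between hub1 and station0 below 0.006 m and x of hub1_nose in the frame of station0 between 0.023 and 0.037 m and y of hub1_nose in the frame of station0 between -0.007 and 0.007 m) or (horizontal distance between tile_yellow and job_active below 0.02 m and horizontal distance between hub1 and station0 below 0.006 m and x of hub1_nose in the frame of station0 between -0.01235 and 0.00165 m and y of hub1_nose in the frame of station0 between 0.02252 and 0.03652 m) or (horizontal distance between tile_blue and job_active below 0.02 m and horizontal distance between hub1 and station1 below 0.006 m and x of hub1_nose in the frame of station1 between 0.023 and 0.037 m and y of hub1_nose in the frame of station1 between -0.007 and 0.007 m) or (horizontal distance between tile_yellow and job_active below 0.02 m and horizontal distance between hub1 and station1 below 0.006 m and x of hub1_nose in the frame of station1 between -0.02215 and -0.00815 m and y of hub1_nose in the frame of station1 between -0.0329 and -0.0189 m) or (horizontal distance between tile_blue and job_active below 0.02 m and horizontal distance between hub1 and station2 below 0.006 m and x of hub1_nose in the frame of station2 between 0.023 and 0.037 m and y of hub1_nose in the frame of station2 between -0.007 and 0.007 m) or (horizontal distance between tile_yellow and job_active below 0.02 m and horizontal distance between hub1 and station2 below 0.006 m and x of hub1_nose in the frame of station2 between -0.02912 and -0.01512 m and y of hub1_nose in the frame of station2 between 0.01326 and 0.02726 m) or (horizontal distance between tile_blue and job_active below 0.02 m and horizontal distance between hub1 and station3 below 0.006 m and x of hub1_nose in the frame of station3 between 0.023 and 0.037 m and y of hub1_nose in the frame of station3 between -0.007 and 0.007 m) or (horizontal distance between tile_yellow and job_active below 0.02 m and horizontal distance between hub1 and station3 below 0.006 m and x of hub1_nose in the frame of station3 between -0.0019 and 0.0121 m and y of hub1_nose in the frame of station3 between -0.03656 and -0.02256 m)) and ((horizontal distance between tile_blue and job_active below 0.02 m and horizontal distance between hub2 and station0 below 0.006 m and x of hub2_nose in the frame of station0 between 0.023 and 0.037 m and y of hub2_nose in the frame of station0 between -0.007 and 0.007 m) or (horizontal distance between tile_yellow and job_active below 0.02 m and horizontal distance between hub2 and station0 below 0.006 m and x of hub2_nose in the frame of station0 between -0.01235 and 0.00165 m and y of hub2_nose in the frame of station0 between 0.02252 and 0.03652 m) or (horizontal distance between tile_blue and job_active below 0.02 m and horizontal distance between hub2 and station1 below 0.006 m and x of hub2_nose in the frame of station1 between 0.023 and 0.037 m and y of hub2_nose in the frame of station1 between -0.007 and 0.007 m) or (horizontal distance between tile_yellow and job_active below 0.02 m and horizontal distance between hub2 and station1 below 0.006 m and x of hub2_nose in the frame of station1 between -0.02215 and -0.00815 m and y of hub2_nose in the frame of station1 between -0.0329 and -0.0189 m) or (horizontal distance between tile_blue and job_active below 0.02 m and horizontal distance between hub2 and station2 below 0.006 m and x of hub2_nose in the frame of station2 between 0.023 and 0.037 m and y of hub2_nose in the frame of station2 between -0.007 and 0.007 m) or (horizontal distance between tile_yellow and job_active below 0.02 m and horizontal distance between hub2 and station2 below 0.006 m and x of hub2_nose in the frame of station2 between -0.02912 and -0.01512 m and y of hub2_nose in the frame of station2 between 0.01326 and 0.02726 m) or (horizontal distance between tile_blue and job_active below 0.02 m and horizontal distance between hub2 and station3 below 0.006 m and x of hub2_nose in the frame of station3 between 0.023 and 0.037 m and y of hub2_nose in the frame of station3 between -0.007 and 0.007 m) or (horizontal distance between tile_yellow and job_active below 0.02 m and horizontal distance between hub2 and station3 below 0.006 m and x of hub2_nose in the frame of station3 between -0.0019 and 0.0121 m and y of hub2_nose in the frame of station3 between -0.03656 and -0.02256 m)) and ((horizontal distance between tile_blue and job_active below 0.02 m and horizontal distance between hub3 and station0 below 0.006 m and x of hub3_nose in the frame of station0 between 0.023 and 0.037 m and y of hub3_nose in the frame of station0 between -0.007 and 0.007 m) or (horizontal distance between tile_yellow and job_active below 0.02 m and horizontal distance between hub3 and station0 below 0.006 m and x of hub3_nose in the frame of station0 between -0.01235 and 0.00165 m and y of hub3_nose in the frame of station0 between 0.02252 and 0.03652 m) or (horizontal distance between tile_blue and job_active below 0.02 m and horizontal distance between hub3 and station1 below 0.006 m and x of hub3_nose in the frame of station1 between 0.023 and 0.037 m and y of hub3_nose in the frame of station1 between -0.007 and 0.007 m) or (horizontal distance between tile_yellow and job_active below 0.02 m and horizontal distance between hub3 and station1 below 0.006 m and x of hub3_nose in the frame of station1 between -0.02215 and -0.00815 m and y of hub3_nose in the frame of station1 between -0.0329 and -0.0189 m) or (horizontal distance between tile_blue and job_active below 0.02 m and horizontal distance between hub3 and station2 below 0.006 m and x of hub3_nose in the frame of station2 between 0.023 and 0.037 m and y of hub3_nose in the frame of station2 between -0.007 and 0.007 m) or (horizontal distance between tile_yellow and job_active below 0.02 m and horizontal distance between hub3 and station2 below 0.006 m and x of hub3_nose in the frame of station2 between -0.02912 and -0.01512 m and y of hub3_nose in the frame of station2 between 0.01326 and 0.02726 m) or (horizontal distance between tile_blue and job_active below 0.02 m and horizontal distance between hub3 and station3 below 0.006 m and x of hub3_nose in the frame of station3 between 0.023 and 0.037 m and y of hub3_nose in the frame of station3 between -0.007 and 0.007 m) or (horizontal distance between tile_yellow and job_active below 0.02 m and horizontal distance between hub3 and station3 below 0.006 m and x of hub3_nose in the frame of station3 between -0.0019 and 0.0121 m and y of hub3_nose in the frame of station3 between -0.03656 and -0.02256 m)) and value of joint clamp_handle below 0.4 rad), for 0.2 s.
2. the clamp handle is pushed over centre and the bar presses on every hub (value of joint clamp_handle above 1.16 rad and contact force between each of hub0, hub1, hub2, hub3 and clamp_bar above 0.5 N), for 0.2 s.
At the end, for the whole second after the job is handed in: Master upright in its case, within 30 mm of the middle; every hub upright on a station, within 6 mm of its centre, nose tip within 7 mm (each way) of the mark in the active tile's colour; clamp handle home (beyond 1.16 rad) and the bar pressing every hub with over 0.5 N (all of step 2 and horizontal distance between master and case_in below 0.03 m and height (world z) of master below 0.015 m and angle between master's own z axis and vertical below 0.15 rad and angle between each of hub0, hub1, hub2, hub3's own z axis and vertical below 0.1 rad and height (world z) of each of hub0, hub1, hub2, hub3 below 0.016 m and ((horizontal distance between tile_blue and job_active below 0.02 m and horizontal distance between hub0 and station0 below 0.006 m and x of hub0_nose in the frame of station0 between 0.023 and 0.037 m and y of hub0_nose in the frame of station0 between -0.007 and 0.007 m) or (horizontal distance between tile_yellow and job_active below 0.02 m and horizontal distance between hub0 and station0 below 0.006 m and x of hub0_nose in the frame of station0 between -0.01235 and 0.00165 m and y of hub0_nose in the frame of station0 between 0.02252 and 0.03652 m) or (horizontal distance between tile_blue and job_active below 0.02 m and horizontal distance between hub0 and station1 below 0.006 m and x of hub0_nose in the frame of station1 between 0.023 and 0.037 m and y of hub0_nose in the frame of station1 between -0.007 and 0.007 m) or (horizontal distance between tile_yellow and job_active below 0.02 m and horizontal distance between hub0 and station1 below 0.006 m and x of hub0_nose in the frame of station1 between -0.02215 and -0.00815 m and y of hub0_nose in the frame of station1 between -0.0329 and -0.0189 m) or (horizontal distance between tile_blue and job_active below 0.02 m and horizontal distance between hub0 and station2 below 0.006 m and x of hub0_nose in the frame of station2 between 0.023 and 0.037 m and y of hub0_nose in the frame of station2 between -0.007 and 0.007 m) or (horizontal distance between tile_yellow and job_active below 0.02 m and horizontal distance between hub0 and station2 below 0.006 m and x of hub0_nose in the frame of station2 between -0.02912 and -0.01512 m and y of hub0_nose in the frame of station2 between 0.01326 and 0.02726 m) or (horizontal distance between tile_blue and job_active below 0.02 m and horizontal distance between hub0 and station3 below 0.006 m and x of hub0_nose in the frame of station3 between 0.023 and 0.037 m and y of hub0_nose in the frame of station3 between -0.007 and 0.007 m) or (horizontal distance between tile_yellow and job_active below 0.02 m and horizontal distance between hub0 and station3 below 0.006 m and x of hub0_nose in the frame of station3 between -0.0019 and 0.0121 m and y of hub0_nose in the frame of station3 between -0.03656 and -0.02256 m)) and ((horizontal distance between tile_blue and job_active below 0.02 m and horizontal distance between hub1 and station0 below 0.006 m and x of hub1_nose in the frame of station0 between 0.023 and 0.037 m and y of hub1_nose in the frame of station0 between -0.007 and 0.007 m) or (horizontal distance between tile_yellow and job_active below 0.02 m and horizontal distance between hub1 and station0 below 0.006 m and x of hub1_nose in the frame of station0 between -0.01235 and 0.00165 m and y of hub1_nose in the frame of station0 between 0.02252 and 0.03652 m) or (horizontal distance between tile_blue and job_active below 0.02 m and horizontal distance between hub1 and station1 below 0.006 m and x of hub1_nose in the frame of station1 between 0.023 and 0.037 m and y of hub1_nose in the frame of station1 between -0.007 and 0.007 m) or (horizontal distance between tile_yellow and job_active below 0.02 m and horizontal distance between hub1 and station1 below 0.006 m and x of hub1_nose in the frame of station1 between -0.02215 and -0.00815 m and y of hub1_nose in the frame of station1 between -0.0329 and -0.0189 m) or (horizontal distance between tile_blue and job_active below 0.02 m and horizontal distance between hub1 and station2 below 0.006 m and x of hub1_nose in the frame of station2 between 0.023 and 0.037 m and y of hub1_nose in the frame of station2 between -0.007 and 0.007 m) or (horizontal distance between tile_yellow and job_active below 0.02 m and horizontal distance between hub1 and station2 below 0.006 m and x of hub1_nose in the frame of station2 between -0.02912 and -0.01512 m and y of hub1_nose in the frame of station2 between 0.01326 and 0.02726 m) or (horizontal distance between tile_blue and job_active below 0.02 m and horizontal distance between hub1 and station3 below 0.006 m and x of hub1_nose in the frame of station3 between 0.023 and 0.037 m and y of hub1_nose in the frame of station3 between -0.007 and 0.007 m) or (horizontal distance between tile_yellow and job_active below 0.02 m and horizontal distance between hub1 and station3 below 0.006 m and x of hub1_nose in the frame of station3 between -0.0019 and 0.0121 m and y of hub1_nose in the frame of station3 between -0.03656 and -0.02256 m)) and ((horizontal distance between tile_blue and job_active below 0.02 m and horizontal distance between hub2 and station0 below 0.006 m and x of hub2_nose in the frame of station0 between 0.023 and 0.037 m and y of hub2_nose in the frame of station0 between -0.007 and 0.007 m) or (horizontal distance between tile_yellow and job_active below 0.02 m and horizontal distance between hub2 and station0 below 0.006 m and x of hub2_nose in the frame of station0 between -0.01235 and 0.00165 m and y of hub2_nose in the frame of station0 between 0.02252 and 0.03652 m) or (horizontal distance between tile_blue and job_active below 0.02 m and horizontal distance between hub2 and station1 below 0.006 m and x of hub2_nose in the frame of station1 between 0.023 and 0.037 m and y of hub2_nose in the frame of station1 between -0.007 and 0.007 m) or (horizontal distance between tile_yellow and job_active below 0.02 m and horizontal distance between hub2 and station1 below 0.006 m and x of hub2_nose in the frame of station1 between -0.02215 and -0.00815 m and y of hub2_nose in the frame of station1 between -0.0329 and -0.0189 m) or (horizontal distance between tile_blue and job_active below 0.02 m and horizontal distance between hub2 and station2 below 0.006 m and x of hub2_nose in the frame of station2 between 0.023 and 0.037 m and y of hub2_nose in the frame of station2 between -0.007 and 0.007 m) or (horizontal distance between tile_yellow and job_active below 0.02 m and horizontal distance between hub2 and station2 below 0.006 m and x of hub2_nose in the frame of station2 between -0.02912 and -0.01512 m and y of hub2_nose in the frame of station2 between 0.01326 and 0.02726 m) or (horizontal distance between tile_blue and job_active below 0.02 m and horizontal distance between hub2 and station3 below 0.006 m and x of hub2_nose in the frame of station3 between 0.023 and 0.037 m and y of hub2_nose in the frame of station3 between -0.007 and 0.007 m) or (horizontal distance between tile_yellow and job_active below 0.02 m and horizontal distance between hub2 and station3 below 0.006 m and x of hub2_nose in the frame of station3 between -0.0019 and 0.0121 m and y of hub2_nose in the frame of station3 between -0.03656 and -0.02256 m)) and ((horizontal distance between tile_blue and job_active below 0.02 m and horizontal distance between hub3 and station0 below 0.006 m and x of hub3_nose in the frame of station0 between 0.023 and 0.037 m and y of hub3_nose in the frame of station0 between -0.007 and 0.007 m) or (horizontal distance between tile_yellow and job_active below 0.02 m and horizontal distance between hub3 and station0 below 0.006 m and x of hub3_nose in the frame of station0 between -0.01235 and 0.00165 m and y of hub3_nose in the frame of station0 between 0.02252 and 0.03652 m) or (horizontal distance between tile_blue and job_active below 0.02 m and horizontal distance between hub3 and station1 below 0.006 m and x of hub3_nose in the frame of station1 between 0.023 and 0.037 m and y of hub3_nose in the frame of station1 between -0.007 and 0.007 m) or (horizontal distance between tile_yellow and job_active below 0.02 m and horizontal distance between hub3 and station1 below 0.006 m and x of hub3_nose in the frame of station1 between -0.02215 and -0.00815 m and y of hub3_nose in the frame of station1 between -0.0329 and -0.0189 m) or (horizontal distance between tile_blue and job_active below 0.02 m and horizontal distance between hub3 and station2 below 0.006 m and x of hub3_nose in the frame of station2 between 0.023 and 0.037 m and y of hub3_nose in the frame of station2 between -0.007 and 0.007 m) or (horizontal distance between tile_yellow and job_active below 0.02 m and horizontal distance between hub3 and station2 below 0.006 m and x of hub3_nose in the frame of station2 between -0.02912 and -0.01512 m and y of hub3_nose in the frame of station2 between 0.01326 and 0.02726 m) or (horizontal distance between tile_blue and job_active below 0.02 m and horizontal distance between hub3 and station3 below 0.006 m and x of hub3_nose in the frame of station3 between 0.023 and 0.037 m and y of hub3_nose in the frame of station3 between -0.007 and 0.007 m) or (horizontal distance between tile_yellow and job_active below 0.02 m and horizontal distance between hub3 and station3 below 0.006 m and x of hub3_nose in the frame of station3 between -0.0019 and 0.0121 m and y of hub3_nose in the frame of station3 between -0.03656 and -0.02256 m))); the robot touches nothing.
It fails at once if the loupe is moved more than 30 mm (distance of loupe from where it was at the start of the episode above 0.03 m).
It fails at once if the spray is moved more than 30 mm (distance of spray from where it was at the start of the episode above 0.03 m).
It fails at once if the gauge block is moved more than 30 mm (distance of gauge_block from where it was at the start of the episode above 0.03 m).
Of hub0, hub1, hub2, hub3 only 3 to 4 are there at a start; the rules pass over those that are not, and their reading is None.
At some moment in a run one of hub0, hub1, hub2, hub3 may be knocked a few centimetres aside while the robot is not near it.
It also fails if it takes over 210 s, if anything falls off the work surface, if the arm or the gripper's body presses on something with over 40 N, if the wrist force passes 120 N, or if a joint passes its speed limit or range.

ROBOT

A 6-joint arm with a two-finger parallel gripper is mounted at the origin on the work surface. World frame = base frame: x ahead of the robot, y to its left, z up, the work surface at z = 0. Lengths are in m, angles in degrees, forces in N, time in s.
With the tool pointing down it reaches from about 0.325 to 0.9 m from the base axis. Payload 6.1 kg.
Tool frame: the origin (TCP) lies at the centre of the arm's flange, where the gripper is bolted on; the fingertips stand 173 mm ahead of it and the grasp point (between the pads) lies 155 mm ahead of it; z points along the fingers, y is the line along which they close (so a half turn about z gives the same grasp; the last joint's range is limited). The gripper opens to 85 mm and grips with 20 to 120 N. Pads are 22 mm wide; open, the fingers measure 114 mm over their backs; the gripper's body (76 mm by 85 mm) begins 54 mm behind the grasp point. The pads swing forward as they close: fully open they stand 13 mm farther back than shut.
Start: joints at [61.759, 12.628, 87.462, -0, 79.91, -7.225], TCP at [0.224, 0.583, 0.405] pointing down, gripper open.
Joint ranges: [-170.65, 170.65], [-52.31, 119.04], [5.05, 147.46], [-71.25, 251.25], [11.57, 151.72], [-153.62, 153.62]. Speed limits (degrees/s): [147.25, 147.25, 172.46, 180, 180, 180].

INTERFACE

Orientations are given as a 3x3 rotation matrix whose columns are the frame's x, y, z axes.
In Python, from plant import ctrl gives the robot as it stands.
- The arm moves only by the tool move_tool, called after "Request:" as name(argument=value, ...), one argument or row to a line, values as JSON. Schema: {"type":"object","properties":{"increments":{"type":"array","items":{"type":"array","items":{"type":"number"},"minItems":5,"maxItems":5},"minItems":1,"maxItems":10},"grip_n":{"type":"number"},"only":{"type":"string"},"quiet":{"type":"boolean"},"lines":{"type":"string"}},"required":["increments"],"additionalProperties":false}. increments is a list of rows, 1 to 10 of them, each of 5 numbers: dx, dy, dz in units of 5 mm, then a turn about the tool's z in units of 4 degrees, then the finger opening in m; each row is the pose to reach, as a shift and turn from the pose commanded when the call began, along the tool's axes at that moment; what a row does not reach only later rows make up. A row lasts 1/8 s, in which the tool goes at most 0.0625 m and 10.7 degrees, less where a joint would pass 70% of its speed; a pose out of reach is approached as far as the arm can. The fingers move at their own pace and stop on an object; grip_n is the grip in N (left out, the last holds). Time passes only in rows, so rows that do not move let the fingers close. The tool returns the time, the measured TCP pose, the force, the opening and the grip force at its end. only (a regular expression) keeps the lines of the reply that match it, lines (a string "A,B") keeps lines A to B, and quiet returns only ok. Input that does not fit is refused with a message, and nothing moves.
- ctrl.read_state(): the state, without advancing time (a new reading comes with each control period).
- ctrl.read_camera(name): name is "scene" or "top"; returns a dict with "image" (480x640x3 uint8, red, green, blue), "fx", "fy", "cx", "cy" (pixels), "world_from_camera" (4x4, takes a point from camera to world coordinates). Camera axes: x right, y down, z forward; pixel columns grow to the right and rows downward; lengths in m; the calibration is good to about 2 mm. A picture is of the moment at which its call begins. There is no depth.
- ctrl.finish_job(): hands the job in; it is judged then, once.
The state is a dict: "time_s": time; "joint_positions": joint angles; "qd": joint speeds; "tau": joint torques, N m; "eef_pos": TCP position; "tcp_rot": TCP orientation; "force": force on the tool from outside, world axes, zero at the start; "ft_torque": the same for the moment, N m; "finger_gap": finger opening in m; "grasp_force": force on a finger pad.
Only numpy, scipy, OpenCV 4.12 (cv2) and the standard library are available. Lean on these libraries where they do the work, as an engineer would, in place of code of your own. Each camera call takes 0.05 s, during which the arm holds its last target. There are 200 camera calls.

## Working session

There is one attempt and no reset: what is moved stays moved. The work goes in short steps, Python scripts to look and compute and a tool call to move; the robot and the scene stay as the last step left them, time stands still between calls to the robot, and variables do not carry over. Pictures are saved under pics/ and viewed, at most 14 in all, crops included, and the job is handed in when it is done.

```bash
ls; mkdir -p pics
```

Run:
```python
from plant import ctrl
import cv2, numpy as np
for n in("scene","top"):
    c=ctrl.read_camera(n); cv2.imwrite(f"pics/{n}0.png",c["image"][:,:,::-1])
    print(n,c["fx"],c["fy"],c["cx"],c["cy"]);print(np.round(c["world_from_camera"],4).tolist())
s=ctrl.read_state();print(s)
```

```text
pics
plant.py
scene 510.7221370344852 510.7221370344852 325.3286263114837 242.97595497510164
[[0.3886, 0.6326, -0.6699, 1.3594], [0.9214, -0.2671, 0.2824, -0.3004], [-0.0003, -0.727, -0.6866, 0.9098], [0.0, 0.0, 0.0, 1.0]]
top 477.57713985411414 477.57713985411414 321.5027134811563 238.80715928965392
[[0.0227, -0.9769, 0.2126, 0.3329], [-0.9997, -0.0213, 0.0089, 0.0373], [-0.0041, -0.2127, -0.9771, 1.3062], [0.0, 0.0, 0.0, 1.0]]
{'time_s': 0.1, 'joint_positions': array([ 6.17573556e+01,  1.26708134e+01,  8.75198913e+01, -1.71234754e-03,
        7.99115156e+01, -7.22411893e+00]), 'qd': array([ 0.12370176, -0.12768545, -0.03408667, -0.0816202 , -0.07104021,
       -0.05567914]), 'tau': array([ 1.80014456e-03, -4.98239565e+01, -3.90551770e+01, -1.43427746e-04,
        5.60448883e-03,  5.08119183e-05]), 'eef_pos': array([0.22404846, 0.58319373, 0.4037011 ]), 'tcp_rot': array([[-9.33466314e-01,  3.58664148e-01, -8.18316453e-04],
       [ 3.58665029e-01,  9.33464988e-01, -1.58561009e-03],
       [ 1.95168266e-04, -1.77361510e-03, -9.99998408e-01]]), 'force': array([ 0.06426611,  0.1148583 , -0.04492386]), 'ft_torque': array([-0.01183842, -0.02032126, -0.05080319]), 'grasp_force': 0.0, 'finger_gap': 0.08551125025963313}
```
View pics/top0.png

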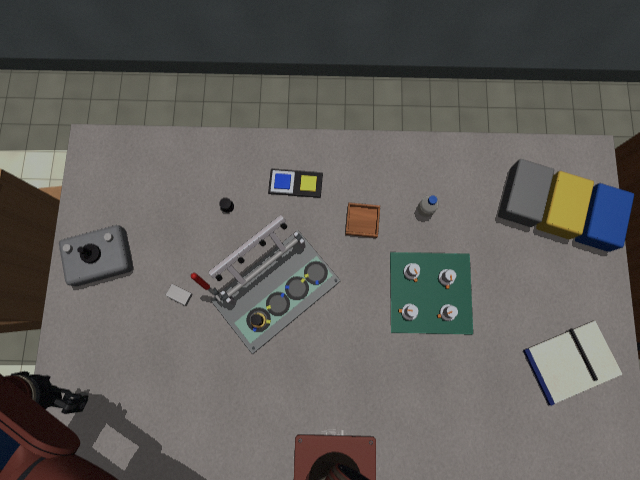

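View pics/scene0.png

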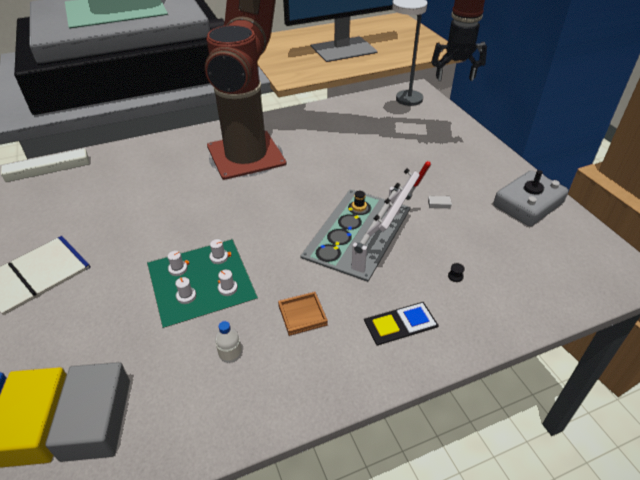

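Blue is the job colour: its tile has the white frame at top (283,182). Four hubs are on the mat, at top (412,271), (448,277), (409,312) and (449,313). The master is on the lower-left station, at top (257,319). Next I'll zoom in and measure.

Create h.py:
```python
from plant import ctrl
import cv2, numpy as np
def cam(n): return ctrl.read_camera(n)
def p2w(c,uv,z):
    uv=np.atleast_2d(uv).astype(float); d=np.c_[(uv[:,0]-c["cx"])/c["fx"],(uv[:,1]-c["cy"])/c["fy"],np.ones(len(uv))]
    T=np.array(c["world_from_camera"]); d=d@T[:3,:3].T; o=T[:3,3]
    return (o+d*((z-o[2])/d[:,2])[:,None])[:,:2]
def w2p(c,P):
    T=np.array(c["world_from_camera"]); q=(np.atleast_2d(P)-T[:3,3])@T[:3,:3]
    return np.c_[c["cx"]+c["fx"]*q[:,0]/q[:,2],c["cy"]+c["fy"]*q[:,1]/q[:,2]]
R={"blue":((100,90,50),(130,255,255)),"yellow":((22,100,90),(34,255,255)),"orange":((4,130,110),(18,255,255)),
   "red":((0,150,80),(4,255,255))}
def blobs(c,col,box=None,amin=2):
    hsv=cv2.cvtColor(c["image"],cv2.COLOR_RGB2HSV); m=cv2.inRange(hsv,*map(np.array,R[col]))
    if box: x0,y0,x1,y1=box; k=np.zeros_like(m); k[y0:y1,x0:x1]=m[y0:y1,x0:x1]; m=k
    n,l,s,ce=cv2.connectedComponentsWithStats(m)
    return [(ce[i].round(2).tolist(),int(s[i,4])) for i in range(1,n) if s[i,4]>=amin]
def crop(c,box,k,name):
    x0,y0,x1,y1=box; cv2.imwrite("pics/"+name,cv2.resize(c["image"][y0:y1,x0:x1,::-1],None,fx=k,fy=k,interpolation=cv2.INTER_CUBIC))
```

Run:
```python
from h import *
t=cam("top");s=cam("scene")
np.save("t0.npy",t,allow_pickle=True);np.save("s0.npy",s,allow_pickle=True)
a=cv2.resize(t["image"][205:355,185:345],None,fx=4,fy=4,interpolation=cv2.INTER_CUBIC);cv2.imwrite("pics/tf.png",a[:,:,::-1])
crop(s,(295,155,435,280),4.6,"sf.png")
for n,c,fb,mb in(("top",t,(185,205,345,355),(385,250,475,335)),("scene",s,(295,155,445,280),(145,240,260,325))):
    for col in("blue","yellow"): print(n,"fix",col,blobs(c,col,fb))
    print(n,"mat",blobs(c,"orange",mb))
```

```text
top fix blue [([316.67, 282.0], 18), ([286.6, 286.6], 15), ([282.12, 294.56], 16), ([254.36, 329.07], 14)]
top fix yellow [([306.07, 275.36], 14), ([302.31, 279.92], 13), ([268.25, 306.81], 16), ([261.97, 318.16], 32), ([267.83, 321.17], 18)]
top mat [([415.5, 271.0], 4), ([450.8, 277.2], 5), ([415.12, 279.5], 8), ([446.88, 286.12], 8), ([400.0, 310.0], 9), ([410.0, 310.0], 3), ([449.75, 312.25], 4), ([438.8, 315.5], 10)]
scene fix blue [([349.44, 227.62], 16), ([348.33, 234.06], 18), ([322.35, 246.29], 17)]
scene fix yellow [([350.12, 208.59], 17), ([356.0, 216.5], 16), ([336.0, 245.06], 34)]
scene mat [([229.0, 253.5], 12), ([186.54, 261.38], 13), ([221.5, 271.5], 2), ([181.25, 279.5], 4), ([218.5, 281.0], 6)]
```

View pics/tf.png

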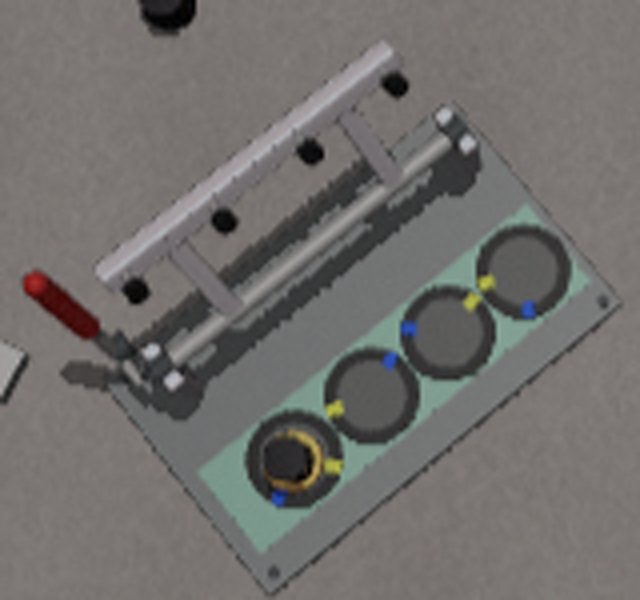

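View pics/sf.png

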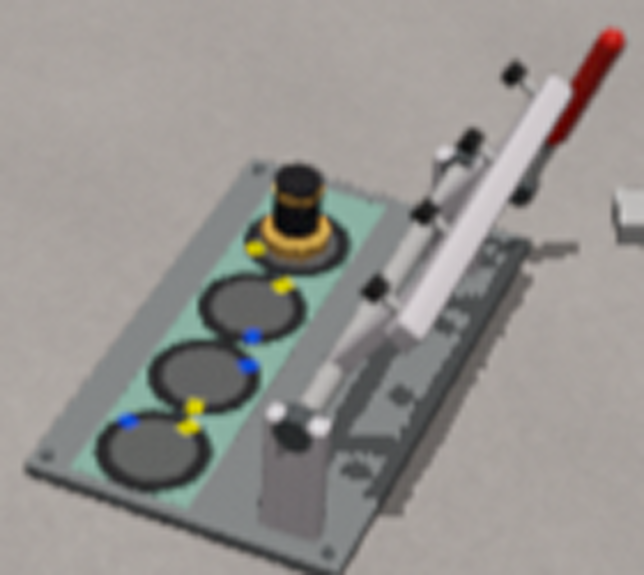

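The top crop shows the four discs at full-image pixels (316,273), (297,288), (278,304) and (258,320). Their blue marks are at (316.7,282), (286.6,286.6), (282.1,294.6) and (254.4,329.1). The master stands on the last disc, next to the handle. Next come the disc centres and a close look at the mat.

Run:
```python
from h import *
t=np.load("t0.npy",allow_pickle=True).item();s=np.load("s0.npy",allow_pickle=True).item()
a=cv2.resize(t["image"][250:336,388:474],None,fx=6,fy=6,interpolation=cv2.INTER_CUBIC)[:500,:400]
b=cv2.resize(s["image"][240:325,145:260],None,fx=6,fy=6,interpolation=cv2.INTER_CUBIC)[:500,:400]
a=cv2.resize(t["image"][250:336,388:474],(400,400),interpolation=cv2.INTER_CUBIC)
b=cv2.resize(s["image"][238:324,147:259],(400,307),interpolation=cv2.INTER_CUBIC)
o=np.zeros((400,800,3),np.uint8);o[:,:400]=a;o[:307,400:]=b
cv2.imwrite("pics/mat.png",o[:,:,::-1])
# disc centres: dark ring + inner disc against the green strip
for n,c,gs in(("top",t,[(315.75,272.75),(297,288),(277.75,303.75),(258.25,319.75)]),("scene",s,[(328.5,253),(339.5,237),(350,222),(360,209)])):
    g=cv2.cvtColor(c["image"],cv2.COLOR_RGB2GRAY)
    for q in gs:
        # dark ring radial: sample disc edge rays at z=.012
        w=p2w(c,q,.012)[0]
        for it in range(4):
            pts=[]
            for th in np.arange(0,2*np.pi,np.pi/36):
                r=np.arange(.022,.042,.0005)
                P=np.c_[w[0]+r*np.cos(th),w[1]+r*np.sin(th),np.full(len(r),.012)]
                uv=w2p(c,P).astype(np.float32)
                v=cv2.remap(g,uv[None,:,0],uv[None,:,1],cv2.INTER_CUBIC)[0].astype(float)
                d=cv2.GaussianBlur(v[None],(9,1),2)[0]; gr=np.diff(d); k=gr.argmax()
                if gr[k]>2 : pts.append((P[k,0],P[k,1]))
            pts=np.array(pts); 
            for _ in range(5):
                A=np.c_[2*pts,np.ones(len(pts))]; x=np.linalg.lstsq(A,(pts**2).sum(1),rcond=None)[0]
                e=abs(np.hypot(*(pts-x[:2]).T)-np.sqrt(x[2]+x[:2]@x[:2])); pts=pts[e<max(.0015,np.median(e)*2)]
            w=x[:2]
        print(n,q,w.round(4),round(np.sqrt(x[2]+w@w),4),len(pts))
for n,c,l in(("top",t,dict(b=[[316.67,282],[286.6,286.6],[282.12,294.56],[254.36,329.07]],y=[[306.07,275.36],[302.31,279.92],[268.25,306.81],[267.83,321.17]])),
  ("scene",s,dict(b=[[322.35,246.29],[348.33,234.06],[349.44,227.62]],y=[[356,216.5],[350.12,208.59]]))):
    for k in l: print(n,k,p2w(c,l[k],.012).round(4).tolist())
```

```text
top (315.75, 272.75) [0.5202 0.0637] 0.0323 71
top (297, 288) [0.477  0.1137] 0.0322 64
top (277.75, 303.75) [0.4337 0.1635] 0.0321 67
top (258.25, 319.75) [0.3902 0.2136] 0.0322 70
scene (328.5, 253) [0.518  0.0611] 0.0315 62
scene (339.5, 237) [0.4743 0.1108] 0.0315 61
scene (350, 222) [0.431  0.1606] 0.0313 57
scene (360, 209) [0.3864 0.2108] 0.0321 54
top b [[0.494, 0.0595], [0.4796, 0.1408], [0.4578, 0.1521], [0.3644, 0.2224]]
top y [[0.5115, 0.0888], [0.4988, 0.0987], [0.4241, 0.1881], [0.3859, 0.1874]]
scene b [[0.4919, 0.057], [0.4756, 0.1372], [0.4538, 0.1505]]
scene y [[0.4196, 0.1859], [0.3829, 0.1853]]
```

View pics/mat.png

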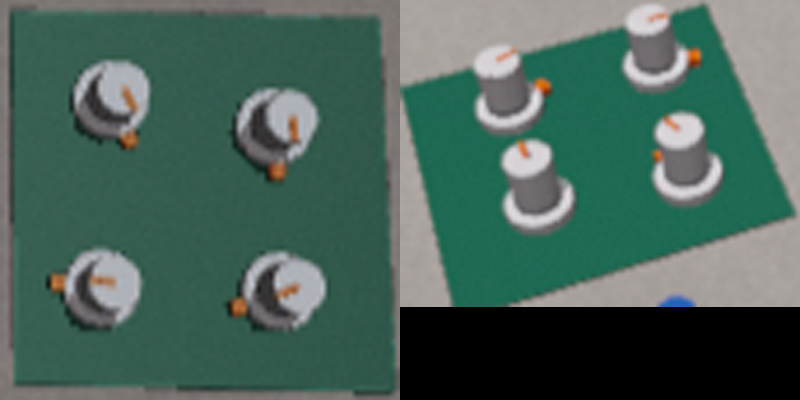

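The mat crop shows all four hubs standing upright, each with its stripe and nose clearly visible. From top-view measurements the marks identify the stations, going from far right to near left as 3, 1, 2 and 0. Their blue bearings are about -171°, 86°, -24.6° and 161°. Now hub poses and the case.

Add to h.py:
```python
ST={3:((.5188,.0627),-171.),1:((.4754,.1124),85.8),2:((.4320,.1622),-24.6),0:((.3886,.2119),161.2)}
from scipy.optimize import least_squares
def disc(c,w,z,r,rng=.007,sgn=-1):
    """centre of a bright disc of known radius at height z near w: radial edge points, robust circle fit"""
    g=cv2.cvtColor(c["image"],cv2.COLOR_RGB2GRAY); w=np.array(w,float)
    for it in range(4):
        pts=[]
        for th in np.arange(0,2*np.pi,np.pi/30):
            rr=np.arange(r-rng,r+rng,.0005); P=np.c_[w[0]+rr*np.cos(th),w[1]+rr*np.sin(th),np.full(len(rr),z)]
            uv=w2p(c,P).astype(np.float32); v=cv2.remap(g,uv[None,:,0],uv[None,:,1],cv2.INTER_CUBIC).astype(float)
            gr=sgn*np.diff(cv2.GaussianBlur(v,(9,1),1.5)[0]); k=gr.argmax()
            if gr[k]>3: pts.append(P[k,:2])
        pts=np.array(pts); f=least_squares(lambda x:np.hypot(*(pts-x).T)-r,w,loss="soft_l1",f_scale=.0008); w=f.x
    return w,len(pts)
def hubs(c,box,zb):
    """stripe+nose pairs -> (centre from cap fit, nose bearing)"""
    hsv=cv2.cvtColor(c["image"],cv2.COLOR_RGB2HSV); m=cv2.inRange(hsv,(3,70,90),(20,255,255))
    n,l,s,ce=cv2.connectedComponentsWithStats(m,connectivity=8); x0,y0,x1,y1=box
    B=[(ce[i],s[i,4]) for i in range(1,n) if s[i,4]>=2 and x0<ce[i][0]<x1 and y0<ce[i][1]<y1]
    out=[]
    for i,(a,na) in enumerate(B):
        S=p2w(c,a,zb+.05)[0]
        for j,(b,nb) in enumerate(B):
            if i==j: continue
            N=p2w(c,b,zb+.008)[0]; d=N-S; L=np.hypot(*d)
            if .011<L<.026:
                u=d/L; c0=S-.0075*u; w,k=disc(c,c0,zb+.05,.015,.005)
                out.append((w.round(4).tolist(),(N-.026*u).round(4).tolist(),round(float(np.degrees(np.arctan2(*(N-w)[::-1]))),1),round(float(np.degrees(np.arctan2(*u[::-1]))),1),round(L,4),k))
    return out
def go(xy,z,yaw):
    """tool-axis shift and turn from measured pose to world xy, TCP z, closing-line bearing yaw (deg)"""
    s=ctrl.read_state(); R=np.array(s["tcp_rot"]); cur=np.degrees(np.arctan2(R[1,1],R[0,1])); th=(cur-yaw+180)%360-180
    # tool taken as pointing straight down
    y=np.array([np.cos(np.radians(cur)),np.sin(np.radians(cur)),0]); zt=np.array([0,0,-1.]); x=np.cross(y,zt)
    d=np.array([*xy,z])-s["eef_pos"]
    print("shift",np.round([x@d,y@d,zt@d],4),"turn",round(th,1),"cur",np.round(s["eef_pos"],4),round(cur,1),"J6",s["joint_positions"][5].round(1),"->",round(s["joint_positions"][5]+th+np.degrees(np.arctan2(xy[1],xy[0]))-s["joint_positions"][0],1))
```

Run:
```python
from h import *
t=np.load("t0.npy",allow_pickle=True).item();s=np.load("s0.npy",allow_pickle=True).item()
print(*hubs(t,(385,250,475,335),.003),sep="\n");print()
print(*hubs(s,(145,238,260,325),.003),sep="\n")
for c,b in((t,(335,190,395,250)),(s,(265,285,340,345))):
    hsv=cv2.cvtColor(c["image"],cv2.COLOR_RGB2HSV); m=cv2.inRange(hsv,(3,90,60),(20,255,255)); k=np.zeros_like(m); k[b[1]:b[3],b[0]:b[2]]=m[b[1]:b[3],b[0]:b[2]]
    q=cv2.minAreaRect(cv2.findNonZero(k)); print(q, p2w(c,q[0],.012))
for c,q in((t,(257.5,316)),(s,(360,194))): print("master top",disc(c,p2w(c,q,.062)[0],.062,.015,.006,1))
```

```text
([0.5306, -0.1984], [0.5304, -0.1985], -157.1, -157.2, np.float64(0.0189), 59)
([0.5163, -0.2935], [0.5163, -0.2932], -175.6, -174.9, np.float64(0.0188), 60)
([0.4209, -0.1917], [0.4212, -0.1922], 87.0, 87.6, np.float64(0.0172), 60)
([0.4207, -0.2944], [0.4207, -0.2947], 111.3, 111.2, np.float64(0.0177), 60)

([0.4199, -0.1943], [0.4176, -0.1942], 78.8, 73.7, np.float64(0.0183), 58)
([0.4207, -0.2976], [0.4195, -0.2973], 111.7, 109.4, np.float64(0.0194), 59)
([0.4621, -0.2683], [0.4548, -0.2732], -83.1, -65.7, np.float64(0.0251), 17)
([0.5298, -0.2012], [0.5272, -0.2004], -150.0, -145.7, np.float64(0.0183), 60)
((362.6024475097656, 219.3729705810547), (32.2307243347168, 31.415903091430664), 5.19442892074585) [[ 0.672578   -0.06462434]]
((302.74615478515625, 312.5692443847656), (36.222496032714844, 42.88813781738281), 74.74488067626953) [[ 0.67278002 -0.0659375 ]]
master top (array([0.38745733, 0.21050236]), 60)
master top (array([0.39049598, 0.20767684]), 59)
```

```bash
python3 -c "
from h import *
go((.389,.2091),.405,41.1)"
```

```text
shift [-0.2882 -0.2901 -0.001 ] turn 27.9 cur [0.2241 0.5833 0.404 ] 69.0 J6 -7.2 -> -12.8
```

Units first: shifts go in units of 5 mm and turns go in units of 4 degrees. So -0.29 m is -58, -0.288 m is -57.6, 27.9 degrees is 6.975.

Request:
move_tool(
  increments=[
    [-57.6,-58,0,6.975,0.07],
    [-57.6,-58,0,6.975,0.06],
    [-57.6,-58,0,6.975,0.06],
    [-57.6,-58,0,6.975,0.06],
    [-57.6,-58,0,6.975,0.06],
    [-57.6,-58,0,6.975,0.06],
    [-57.6,-58,0,6.975,0.06],
    [-57.6,-58,0,6.975,0.06],
    [-57.6,-58,0,6.975,0.06],
  ],
)

```text
time_s: 1.32
eef_pos: [0.3888, 0.2097, 0.4046]
tcp_rot: [[-0.657, 0.754, -0.0], [0.754, 0.657, 0.0], [0.001, 0.0, -1.0]]
force: [-0.7, -0.1, -0.1]
finger_gap: 0.0601
grasp_force: 0.0
```

```bash
python3 -c "
from h import *
go((.389,.2091),.201,41.1)"
```

```text
shift [-0.0006 -0.0003  0.2036] turn -0.0 cur [0.3888 0.2097 0.4046] 41.1 J6 -23.0 -> -12.8
```

Request:
move_tool(
  increments=[
    [0,0,12,0,0.06],
    [0,0,24,0,0.06],
    [0,0,34,0,0.06],
    [0,0,40.6,0,0.06],
    [0,0,40.6,0,0.05],
    [0,0,40.6,0,0.03],
    [0,0,40.6,0,0.01],
    [0,0,40.6,0,0.01],
    [0,0,40.6,0,0.01],
    [0,0,40.6,0,0.01],
  ],
  grip_n=40,
)

```text
time_s: 2.58
eef_pos: [0.3899, 0.2099, 0.2033]
tcp_rot: [[-0.657, 0.754, 0.003], [0.754, 0.657, 0.001], [-0.001, 0.003, -1.0]]
force: [-2.7, 1.9, 7.3]
finger_gap: 0.0291
grasp_force: 40.3
```

Request:
move_tool(
  increments=[
    [0,0,0,0,0.01],
    [0,0,-10,0,0.01],
    [0,0,-22,0,0.01],
    [0,0,-34,0,0.01],
    [0,0,-44,0,0.01],
    [0,0,-44,0,0.01],
  ],
)

```text
time_s: 3.32
eef_pos: [0.3899, 0.2096, 0.4269]
tcp_rot: [[-0.657, 0.754, 0.009], [0.754, 0.657, 0.003], [-0.004, 0.009, -1.0]]
force: [-0.6, 0.1, -3.2]
finger_gap: 0.0288
grasp_force: 40.3
```

```bash
python3 -c "
from h import *
go((.6727,-.0653),.42,41.1)"
```

```text
shift [-0.393   0.0325  0.0069] turn -0.0 cur [0.3899 0.2096 0.4269] 41.1 J6 -23.0 -> -46.6
```

Request:
move_tool(
  increments=[
    [-12,1,0,0,0.01],
    [-24,2,0,0,0.01],
    [-36,3,0,0,0.01],
    [-48,4,0,0,0.01],
    [-60,5.2,0,0,0.01],
    [-70,6,0,0,0.01],
    [-78.6,6.5,0,0,0.01],
    [-78.6,6.5,0,0,0.01],
  ],
)

```text
time_s: 4.32
eef_pos: [0.6725, -0.0682, 0.4182]
tcp_rot: [[-0.655, 0.756, -0.004], [0.756, 0.655, 0.0], [0.003, -0.003, -1.0]]
force: [-0.9, 0.3, -1.9]
finger_gap: 0.0289
grasp_force: 40.4
```

```bash
python3 -c "
from h import *
go((.6727,-.0653),.200,41.1)"
```

```text
shift [0.0021 0.002  0.2182] turn -0.2 cur [ 0.6725 -0.0682  0.4182] 40.9 J6 -53.3 -> -46.6
```

Scaled: 0.22 m is 44, 0.214 m is 42.8.

Request:
move_tool(
  increments=[
    [0,0,12,0,0.01],
    [0,0,24,0,0.01],
    [0,0,34,0,0.01],
    [0,0,40,0,0.01],
    [0,0,42.8,0,0.01],
    [0,0,44,0,0.01],
    [0,0,44,0,0.01],
    [0,0,44,0,0.05],
    [0,0,44,0,0.06],
    [0,0,44,0,0.06],
  ],
)

```text
time_s: 5.58
eef_pos: [0.6721, -0.0655, 0.2028]
tcp_rot: [[-0.657, 0.754, 0.002], [0.754, 0.657, -0.0], [-0.001, 0.001, -1.0]]
force: [0.6, -0.0, 0.6]
finger_gap: 0.0603
grasp_force: 0.0
```

```bash
python3 -c "
from h import *
go((.530,-.1998),.40,41)"
```

```text
shift [-0.0078 -0.1954 -0.1972] turn 0.1 cur [ 0.6721 -0.0655  0.2028] 41.1 J6 -53.3 -> -61.7
```

Request:
move_tool(
  increments=[
    [0,0,-12,0,0.06],
    [0,0,-24,0,0.06],
    [0,0,-36,0,0.06],
    [-0.6,-12,-40,-1.5,0.06],
    [-1,-24,-40,-3.5,0.06],
    [-1.56,-36,-40,-3.5,0.06],
    [-1.56,-39.08,-40,-3.5,0.06],
    [-1.56,-39.08,-40,-3.5,0.06],
  ],
)

```text
time_s: 6.58
eef_pos: [0.5293, -0.2003, 0.4022]
tcp_rot: [[-0.819, 0.574, 0.001], [0.574, 0.819, -0.0], [-0.001, 0.001, -1.0]]
force: [-0.4, 0.3, 0.4]
finger_gap: 0.0599
grasp_force: 0.0
```

```bash
python3 -c "
from h import *
t=cam('top');s=cam('scene')
np.save('t1.npy',t,allow_pickle=True)
print(*hubs(t,(385,250,475,335),.003),sep='\n');print(*hubs(s,(145,238,260,325),.003),sep='\n')
go((.530,-.1998),.192,55)"
```

```text
([0.517, -0.2935], [0.5163, -0.2932], -175.7, -174.9, np.float64(0.0188), 53)
([0.4191, -0.1944], [0.418, -0.195], 79.9, 77.9, np.float64(0.0179), 34)
([0.4207, -0.2975], [0.4195, -0.2973], 111.6, 109.4, np.float64(0.0194), 59)
([0.4633, -0.2682], [0.4548, -0.2732], -85.6, -65.7, np.float64(0.0251), 17)
([0.5295, -0.2011], [0.5269, -0.1999], -149.6, -144.4, np.float64(0.0175), 60)
shift [-1.0e-04 -7.0e-04  2.1e-01] turn 0.1 cur [ 0.5303 -0.1991  0.402 ] 55.1 J6 -83.7 -> -75.7
```

Units first: shifts go in units of 5 mm and turns go in units of 4 degrees. So 0.21 m is 42, 0.2 m is 40.

Request:
move_tool(
  increments=[
    [0,0,12,0,0.06],
    [0,0,24,0,0.06],
    [0,0,34,0,0.06],
    [0,0,40,0,0.06],
    [0,0,42,0,0.05],
    [0,0,42,0,0.03],
    [0,0,42,0,0.01],
    [0,0,42,0,0.01],
    [0,0,42,0,0.01],
    [0,0,42,0,0.01],
  ],
  grip_n=40,
)

```text
time_s: 7.92
eef_pos: [0.5297, -0.1999, 0.1922]
tcp_rot: [[-0.82, 0.572, 0.001], [0.572, 0.82, -0.0], [-0.001, 0.0, -1.0]]
force: [-0.4, 0.6, 0.9]
finger_gap: 0.0285
grasp_force: 40.1
```

Request:
move_tool(
  increments=[
    [0,0,0,0,0.01],
    [0,0,-10,0,0.01],
    [0,0,-22,0,0.01],
    [0,0,-32,0,0.01],
    [0,0,-40,0,0.01],
    [0,0,-40,0,0.01],
  ],
)

```text
time_s: 8.68
eef_pos: [0.5305, -0.2002, 0.3962]
tcp_rot: [[-0.82, 0.572, 0.007], [0.572, 0.82, -0.004], [-0.008, 0.001, -1.0]]
force: [-0.3, -0.2, -1.3]
finger_gap: 0.0288
grasp_force: 40.1
```

```bash
python3 -c "
from h import *
go((.5188,.0627),.392,41)"
```

```text
shift [0.1601 0.2089 0.0042] turn 14.1 cur [ 0.5305 -0.2002  0.3962] 55.1 J6 -83.7 -> -34.1
```

Scaled: 0.209 m is 41.8, 0.2 m is 40, 14 degrees is 3.5.

Request:
move_tool(
  increments=[
    [7,9,0,1,0.01],
    [14,18,0,2,0.01],
    [21,27,0,3,0.01],
    [26,35,0,3.5,0.01],
    [30,40,0,3.5,0.01],
    [32,41.8,0,3.5,0.01],
    [32,41.8,0,3.5,0.01],
    [32,41.8,0,3.5,0.01],
    [32,41.8,0,3.5,0.01],
  ],
)

```text
time_s: 9.8
eef_pos: [0.5182, 0.0621, 0.3915]
tcp_rot: [[-0.656, 0.755, -0.0], [0.755, 0.656, -0.0], [-0.0, -0.0, -1.0]]
force: [0.7, -0.0, -1.1]
finger_gap: 0.0292
grasp_force: 40.2
```

```bash
python3 -c "
from h import *
go((.5188,.0627),.201,41)"
```

```text
shift [0.     0.0008 0.1905] turn -0.0 cur [0.5182 0.0621 0.3915] 41.0 J6 -42.8 -> -34.1
```

Request:
move_tool(
  increments=[
    [0,0.16,12,0,0.01],
    [0,0.16,22,0,0.01],
    [0,0.16,30,0,0.01],
    [0,0.16,35,0,0.01],
    [0,0.16,37,0,0.01],
    [0,0.16,38,0,0.01],
    [0,0.16,38,0,0.01],
    [0,0.16,38,0,0.01],
    [0,0.16,38,0,0.04],
    [0,0.16,38,0,0.05],
  ],
)

```text
time_s: 11.05
eef_pos: [0.5189, 0.0638, 0.2024]
tcp_rot: [[-0.657, 0.754, 0.001], [0.754, 0.657, -0.0], [-0.001, 0.001, -1.0]]
force: [-0.4, -0.4, 0.1]
finger_gap: 0.0499
grasp_force: 0.0
```

Request:
move_tool(
  increments=[
    [0,0,0,0,0.05],
    [0,0,-10,0,0.06],
    [0,0,-22,0,0.06],
    [0,0,-34,0,0.06],
    [0,0,-40,0,0.06],
    [0,0,-40,0,0.06],
  ],
)

```text
time_s: 11.8
eef_pos: [0.5194, 0.0638, 0.4053]
tcp_rot: [[-0.657, 0.754, 0.007], [0.754, 0.657, -0.0], [-0.005, 0.005, -1.0]]
force: [0.1, -0.4, -0.4]
finger_gap: 0.0598
grasp_force: 0.0
```

```bash
python3 -c "
from h import *
go((.516,-.295),.40,41+23.5)"
```

```text
shift [-0.2681 -0.2384  0.0053] turn -23.4 cur [0.5194 0.0638 0.4053] 41.1 J6 -42.7 -> -94.3
```

Scaled: -0.268 m is -53.6, -0.26 m is -52, -23.4 degrees is -5.85.

Request:
move_tool(
  increments=[
    [-9,-8,0,-2,0.06],
    [-18,-16,0,-4,0.06],
    [-27,-24,0,-5.85,0.06],
    [-36,-32,0,-5.85,0.06],
    [-45,-40,0,-5.85,0.06],
    [-52,-46,0,-5.85,0.06],
    [-53.6,-47.6,0,-5.85,0.06],
    [-53.6,-47.6,0,-5.85,0.06],
  ],
)

```text
time_s: 12.8
eef_pos: [0.515, -0.2947, 0.4]
tcp_rot: [[-0.902, 0.432, -0.002], [0.432, 0.902, 0.002], [0.003, 0.001, -1.0]]
force: [-0.7, 0.4, -0.1]
finger_gap: 0.0599
grasp_force: 0.0
```

Add to h.py:
```python
def near(c,w,z): 
    u,v=w2p(c,[*w,z])[0]; return int(u-20),int(v-20),int(u+20),int(v+20)
def disc_c(n): return None
def check(i,t,s):
    w,b=ST[i]
    for n,c in(("top",t),("scene",s)):
        for o in hubs(c,near(c,w,.04),.012):
            if np.hypot(*(np.array(o[0])-w))<.02: print("st",i,n,"offset mm",((np.array(o[0])-w)*1e3).round(1),((np.array(o[1])-w)*1e3).round(1),"bearing",o[2],o[3],"want",b,o[4:])
```

```bash
python3 -c "
from h import *
t=cam('top');s=cam('scene')
check(3,t,s); crop(t,(185,165,475,355),2.7,'t1.png')
print(*hubs(t,(385,250,475,335),.003),sep='\n');print(*hubs(s,(145,238,260,325),.003),sep='\n')
go((.516,-.295),.192,64.5)"
```

```text
st 3 top offset mm [2.9 2.6] [1.9 3.4] bearing -169.1 -166.9 want -171.0 (np.float64(0.0191), 60)
st 3 scene offset mm [ 0.6 -0.2] [-0.7  0.2] bearing -165.1 -163.5 want -171.0 (np.float64(0.019), 56)
([0.4212, -0.1915], [0.4215, -0.192], 86.8, 87.5, np.float64(0.0187), 58)
([0.4195, -0.195], [0.418, -0.1945], 79.4, 75.9, np.float64(0.0191), 29)
([0.4186, -0.2963], [0.4184, -0.2975], 109.4, 108.1, np.float64(0.0197), 36)
([0.4617, -0.2688], [0.4541, -0.2727], -85.6, -68.1, np.float64(0.0245), 15)
shift [-0.0012 -0.0012  0.2088] turn 0.0 cur [ 0.5154 -0.2934  0.4008] 64.5 J6 -101.8 -> -94.3
```

View pics/t1.png

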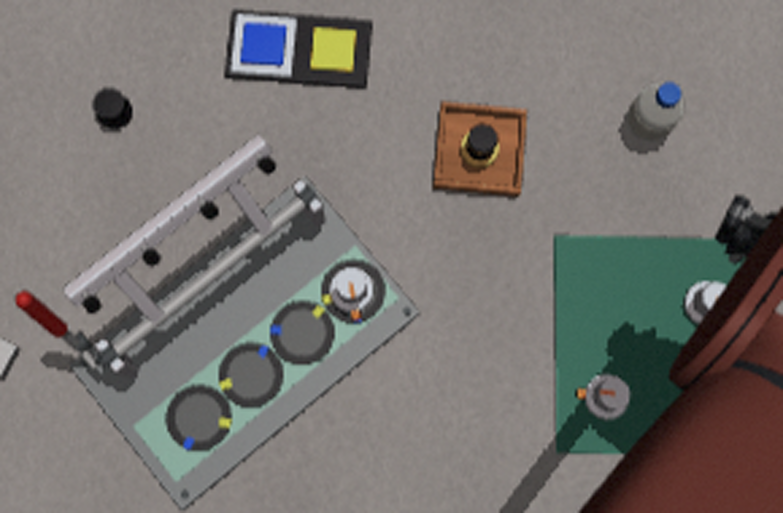

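The top crop shows the master upright in the case and the first hub on station 3, about 2 mm off centre with its nose on the blue mark. The loupe and bottle haven't moved. On to the next hub, from mat position (.516,-.295).

Request:
move_tool(
  increments=[
    [-0.2,-0.2,12,0,0.06],
    [-0.2,-0.2,24,0,0.06],
    [-0.2,-0.2,34,0,0.06],
    [-0.2,-0.2,40,0,0.06],
    [-0.2,-0.2,41.6,0,0.05],
    [-0.2,-0.2,41.6,0,0.03],
    [-0.2,-0.2,41.6,0,0.01],
    [-0.2,-0.2,41.6,0,0.01],
    [-0.2,-0.2,41.6,0,0.01],
    [-0.2,-0.2,41.6,0,0.01],
  ],
  grip_n=40,
)

```text
time_s: 14.15
eef_pos: [0.5162, -0.2963, 0.1948]
tcp_rot: [[-0.902, 0.431, 0.001], [0.431, 0.902, -0.001], [-0.002, -0.0, -1.0]]
force: [-0.4, 1.5, 5.3]
finger_gap: 0.0288
grasp_force: 40.2
```

Request:
move_tool(
  increments=[
    [0,0,0,0,0.01],
    [0,0,-10,0,0.01],
    [0,0,-22,0,0.01],
    [0,0,-32,0,0.01],
    [0,0,-40,0,0.01],
    [0,0,-40,0,0.01],
  ],
)

```text
time_s: 14.9
eef_pos: [0.5166, -0.2967, 0.3981]
tcp_rot: [[-0.902, 0.431, 0.006], [0.431, 0.902, -0.005], [-0.008, -0.002, -1.0]]
force: [0.4, -0.3, -1.0]
finger_gap: 0.0292
grasp_force: 39.8
```

```bash
python3 -c "
from h import *
go((.3878,.211),.392,41)"
```

```text
shift [0.335  0.4026 0.0061] turn 23.5 cur [ 0.5166 -0.2967  0.3981] 64.5 J6 -101.9 -> -12.4
```

Scaled: 0.4026 m is 80.52, 0.39 m is 78, 23.5 degrees is 5.875.

Request:
move_tool(
  increments=[
    [7,8.4,0,1,0.01],
    [14.6,17.6,0,2,0.01],
    [22.4,26.8,0,3,0.01],
    [30,36,0,4,0.01],
    [38,45.6,0,5,0.01],
    [46,55.2,0,5.875,0.01],
    [54,64.8,0,5.875,0.01],
    [61,73.2,0,5.875,0.01],
    [65,78,0,5.875,0.01],
    [67,80.52,0,5.875,0.01],
  ],
)

```text
time_s: 16.15
eef_pos: [0.3859, 0.2128, 0.392]
tcp_rot: [[-0.657, 0.753, -0.003], [0.753, 0.657, -0.001], [0.001, -0.003, -1.0]]
force: [-0.8, -0.1, -1.4]
finger_gap: 0.029
grasp_force: 40.0
```

Request:
move_tool(
  increments=[
    [0,0,0,0,0.01],
    [0,0,0,0,0.01],
    [0,0,0,0,0.01],
  ],
)

```text
time_s: 16.52
eef_pos: [0.3874, 0.2107, 0.3936]
tcp_rot: [[-0.654, 0.756, -0.0], [0.756, 0.654, -0.0], [-0.0, -0.0, -1.0]]
force: [0.4, 0.1, -1.5]
finger_gap: 0.029
grasp_force: 40.0
```

```bash
python3 -c "
from h import *
go((.3878,.211),.203,41)"
```

```text
shift [-0.      0.0005  0.1906] turn -0.1 cur [0.3874 0.2107 0.3936] 40.9 J6 -22.6 -> -12.4
```

Request:
move_tool(
  increments=[
    [0,0,12,0,0.01],
    [0,0,22,0,0.01],
    [0,0,30,0,0.01],
    [0,0,35,0,0.01],
    [0,0,37,0,0.01],
    [0,0,38,0,0.01],
    [0,0,38,0,0.01],
    [0,0,38,0,0.01],
    [0,0,38,0,0.04],
    [0,0,38,0,0.05],
  ],
)

```text
time_s: 17.77
eef_pos: [0.3871, 0.2118, 0.2042]
tcp_rot: [[-0.656, 0.755, 0.001], [0.755, 0.656, 0.0], [-0.0, 0.001, -1.0]]
force: [-0.2, 0.3, 0.8]
finger_gap: 0.0502
grasp_force: 0.0
```

Request:
move_tool(
  increments=[
    [0,0,0,0,0.05],
    [0,0,-10,0,0.06],
    [0,0,-22,0,0.06],
    [0,0,-34,0,0.06],
    [0,0,-40,0,0.06],
    [0,0,-40,0,0.06],
  ],
)

```text
time_s: 18.52
eef_pos: [0.3876, 0.2119, 0.4069]
tcp_rot: [[-0.656, 0.755, 0.006], [0.755, 0.656, 0.002], [-0.002, 0.006, -1.0]]
force: [-0.1, -0.2, -0.4]
finger_gap: 0.0601
grasp_force: 0.0
```

```bash
python3 -c "
from h import *
go((.4204,-.193),.40,42.4)"
```

```text
shift [-0.3271 -0.2409  0.0069] turn -1.4 cur [0.3876 0.2119 0.4069] 41.0 J6 -22.6 -> -67.1
```

Scaled: -0.327 m is -65.4, -0.293 m is -58.6, -1.4 degrees is -0.35.

Request:
move_tool(
  increments=[
    [-9.6,-7,0,-0.35,0.06],
    [-19.4,-14.2,0,-0.35,0.06],
    [-29.2,-21.4,0,-0.35,0.06],
    [-39,-28.6,0,-0.35,0.06],
    [-48.8,-36,0,-0.35,0.06],
    [-58.6,-43.2,0,-0.35,0.06],
    [-65.4,-48.2,0,-0.35,0.06],
    [-65.4,-48.2,0,-0.35,0.06],
    [-65.4,-48.2,0,-0.35,0.06],
  ],
)

```text
time_s: 19.65
eef_pos: [0.4191, -0.1928, 0.4022]
tcp_rot: [[-0.674, 0.739, -0.002], [0.739, 0.674, 0.002], [0.003, -0.0, -1.0]]
force: [0.5, -0.4, -0.1]
finger_gap: 0.0604
grasp_force: 0.0
```

```bash
python3 -c "
from h import *
t=cam('top');s=cam('scene')
check(3,t,s);check(0,t,s)
print(*hubs(t,(385,250,475,335),.003),sep='\n');print(*hubs(s,(145,238,260,325),.003),sep='\n')
go((.4204,-.193),.192,42.4)"
```

```text
st 3 top offset mm [2.9 2.7] [2.1 2.9] bearing -169.8 -169.0 want -171.0 (np.float64(0.0184), 60)
st 3 scene offset mm [ 0.6 -0.2] [-0.7  0.2] bearing -165.1 -163.5 want -171.0 (np.float64(0.019), 57)
st 0 top offset mm [0.2 3.3] [-0.3  2.9] bearing 162.0 160.9 want 161.2 (np.float64(0.0189), 60)
([0.4256, -0.2032], [0.4215, -0.2077], -106.8, -101.1, np.float64(0.0241), 15)
([0.4242, -0.2206], [0.4208, -0.2116], 88.8, 81.0, np.float64(0.0239), 26)
([0.4043, -0.2277], [0.4023, -0.2319], 26.5, 32.8, np.float64(0.0123), 22)
([0.4231, -0.1809], [0.4216, -0.1922], 93.3, 88.5, np.float64(0.0125), 28)
([0.4198, -0.1941], [0.4176, -0.1942], 78.5, 73.7, np.float64(0.0183), 60)
([0.4207, -0.2975], [0.4195, -0.2973], 111.7, 109.4, np.float64(0.0194), 58)
shift [-1.300e-03  2.000e-04  2.109e-01] turn 0.1 cur [ 0.4193 -0.1921  0.4029] 42.5 J6 -76.9 -> -67.1
```

Scaled: -0.001 m is -0.2, 0.21 m is 42.

Request:
move_tool(
  increments=[
    [-0.2,0,12,0,0.06],
    [-0.2,0,24,0,0.06],
    [-0.2,0,34,0,0.06],
    [-0.2,0,40,0,0.06],
    [-0.2,0,42,0,0.05],
    [-0.2,0,42,0,0.03],
    [-0.2,0,42,0,0.01],
    [-0.2,0,42,0,0.01],
    [-0.2,0,42,0,0.01],
    [-0.2,0,42,0,0.01],
  ],
  grip_n=40,
)

```text
time_s: 21.0
eef_pos: [0.4205, -0.1943, 0.1944]
tcp_rot: [[-0.674, 0.739, 0.001], [0.739, 0.674, -0.001], [-0.001, 0.0, -1.0]]
force: [-0.6, 0.4, 4.2]
finger_gap: 0.0292
grasp_force: 40.0
```

Request:
move_tool(
  increments=[
    [0,0,0,0,0.01],
    [0,0,-10,0,0.01],
    [0,0,-22,0,0.01],
    [0,0,-32,0,0.01],
    [0,0,-40,0,0.01],
    [0,0,-40,0,0.01],
  ],
)

```text
time_s: 21.75
eef_pos: [0.4209, -0.1946, 0.3973]
tcp_rot: [[-0.674, 0.739, 0.006], [0.739, 0.674, -0.004], [-0.007, 0.002, -1.0]]
force: [1.2, -0.6, -2.6]
finger_gap: 0.0289
grasp_force: 40.0
```

```bash
python3 -c "
from h import *
go((.4746,.1115),.392,41)"
```

```text
shift [0.1899 0.246  0.0053] turn 1.4 cur [ 0.4209 -0.1946  0.3973] 42.4 J6 -77.0 -> -27.8
```

Scaled: 0.246 m is 49.2, 0.239 m is 47.8, 1.4 degrees is 0.35.

Request:
move_tool(
  increments=[
    [7,9,0,0.35,0.01],
    [14,18,0,0.35,0.01],
    [21,27.2,0,0.35,0.01],
    [28,36.4,0,0.35,0.01],
    [34,44,0,0.35,0.01],
    [37,47.8,0,0.35,0.01],
    [38,49.2,0,0.35,0.01],
    [38,49.2,0,0.35,0.01],
    [38,49.2,0,0.35,0.01],
    [38,49.2,0,0.35,0.01],
  ],
)

```text
time_s: 23.0
eef_pos: [0.4738, 0.1112, 0.3936]
tcp_rot: [[-0.655, 0.756, -0.0], [0.756, 0.655, -0.0], [-0.0, -0.0, -1.0]]
force: [-0.0, 0.4, -1.6]
finger_gap: 0.0289
grasp_force: 40.3
```

```bash
python3 -c "
from h import *
go((.4746,.1115),.203,41)"
```

```text
shift [-0.0003  0.0008  0.1906] turn -0.1 cur [0.4738 0.1112 0.3936] 40.9 J6 -37.0 -> -27.8
```

Scaled: 0.19 m is 38, 0.185 m is 37.

Request:
move_tool(
  increments=[
    [0,0,12,0,0.01],
    [0,0,22,0,0.01],
    [0,0,30,0,0.01],
    [0,0,35,0,0.01],
    [0,0,37,0,0.01],
    [0,0,38,0,0.01],
    [0,0,38,0,0.01],
    [0,0,38,0,0.01],
    [0,0,38,0,0.04],
    [0,0,38,0,0.05],
  ],
)

```text
time_s: 24.25
eef_pos: [0.4741, 0.1122, 0.2044]
tcp_rot: [[-0.656, 0.755, 0.001], [0.755, 0.656, 0.0], [-0.001, 0.001, -1.0]]
force: [0.0, -0.1, -0.1]
finger_gap: 0.0501
grasp_force: 0.0
```

Request:
move_tool(
  increments=[
    [0,0,0,0,0.05],
    [0,0,-10,0,0.06],
    [0,0,-22,0,0.06],
    [0,0,-34,0,0.06],
    [0,0,-40,0,0.06],
    [0,0,-40,0,0.06],
  ],
)

```text
time_s: 25.0
eef_pos: [0.4745, 0.1123, 0.4071]
tcp_rot: [[-0.656, 0.755, 0.007], [0.755, 0.656, 0.001], [-0.004, 0.005, -1.0]]
force: [0.0, -0.7, 0.1]
finger_gap: 0.0598
grasp_force: 0.0
```

```bash
python3 -c "
from h import *
go((.4207,-.296),.40,21)"
```

```text
shift [-0.2729 -0.3084  0.0071] turn 20.0 cur [0.4745 0.1123 0.4071] 41.0 J6 -37.0 -> -56.1
```

Request:
move_tool(
  increments=[
    [-8.2,-9.2,0,1.75,0.06],
    [-16.4,-18.4,0,3.5,0.06],
    [-24.6,-27.6,0,5,0.06],
    [-32.8,-37,0,5,0.06],
    [-41,-46.2,0,5,0.06],
    [-49,-55.4,0,5,0.06],
    [-54.6,-61.68,0,5,0.06],
    [-54.6,-61.68,0,5,0.06],
    [-54.6,-61.68,0,5,0.06],
    [-54.6,-61.68,0,5,0.06],
  ],
)

```text
time_s: 26.25
eef_pos: [0.4202, -0.295, 0.403]
tcp_rot: [[-0.359, 0.933, -0.001], [0.933, 0.359, 0.001], [0.001, -0.0, -1.0]]
force: [-0.7, 0.0, -0.1]
finger_gap: 0.0597
grasp_force: 0.0
```

```bash
python3 -c "
from h import *
t=cam('top');s=cam('scene')
check(3,t,s);check(0,t,s);check(1,t,s)
print(*hubs(t,(385,250,475,335),.003),sep='\n');print(*hubs(s,(145,238,260,325),.003),sep='\n')
go((.4207,-.296),.192,21)"
```

```text
st 3 top offset mm [2.9 2.7] [2.  3.1] bearing -168.9 -167.7 want -171.0 (np.float64(0.0185), 60)
st 3 scene offset mm [0.5 0.4] [-0.7  0.2] bearing -163.8 -163.5 want -171.0 (np.float64(0.019), 53)
st 0 top offset mm [0.2 3.3] [-0.3  2.9] bearing 162.1 160.9 want 161.2 (np.float64(0.0189), 59)
st 1 top offset mm [1.4 1.9] [-0.1  1.3] bearing 85.6 82.5 want 85.8 (np.float64(0.0169), 60)
st 1 scene offset mm [-1.3 -0.8] [-4.1 -0.8] bearing 81.4 75.4 want 85.8 (np.float64(0.0166), 60)
([0.4205, -0.2946], [0.4207, -0.2947], 110.9, 111.2, np.float64(0.0177), 60)
([0.4208, -0.2974], [0.4185, -0.2977], 111.8, 106.9, np.float64(0.0171), 60)
shift [-0.001   0.      0.2116] turn 0.1 cur [ 0.4203 -0.2951  0.4036] 21.1 J6 -65.0 -> -56.1
```

Stations 3, 0 and 1 are good, and the last hub hasn't moved.

Scaled: 0.21 m is 42, 0.2 m is 40.

Request:
move_tool(
  increments=[
    [-0.2,0,12,0,0.06],
    [-0.2,0,24,0,0.06],
    [-0.2,0,34,0,0.06],
    [-0.2,0,40,0,0.06],
    [-0.2,0,42,0,0.05],
    [-0.2,0,42,0,0.03],
    [-0.2,0,42,0,0.01],
    [-0.2,0,42,0,0.01],
    [-0.2,0,42,0,0.01],
    [-0.2,0,42,0,0.01],
  ],
  grip_n=40,
)

```text
time_s: 27.6
eef_pos: [0.4207, -0.2974, 0.1945]
tcp_rot: [[-0.358, 0.934, 0.001], [0.934, 0.358, -0.001], [-0.001, 0.001, -1.0]]
force: [-0.7, 0.5, 2.9]
finger_gap: 0.0291
grasp_force: 40.1
```

Request:
move_tool(
  increments=[
    [0,0,0,0,0.01],
    [0,0,-10,0,0.01],
    [0,0,-22,0,0.01],
    [0,0,-32,0,0.01],
    [0,0,-40,0,0.01],
    [0,0,-40,0,0.01],
  ],
)

```text
time_s: 28.35
eef_pos: [0.4211, -0.2978, 0.3976]
tcp_rot: [[-0.358, 0.934, 0.005], [0.934, 0.358, -0.005], [-0.007, 0.003, -1.0]]
force: [-0.2, 1.1, -1.5]
finger_gap: 0.0291
grasp_force: 40.0
```

```bash
python3 -c "
from h import *
go((.4313,.1614),.392,-115)"
```

```text
shift [0.4251 0.174  0.0056] turn 136.0 cur [ 0.4211 -0.2978  0.3976] 21.0 J6 -65.0 -> 135.5
```

Scaled: 0.4251 m is 85.02, 0.415 m is 83, 100 degrees is 25.

Request:
move_tool(
  increments=[
    [9.4,3.8,0,2.5,0.01],
    [18.8,7.6,0,5,0.01],
    [28.4,11.6,0,7.5,0.01],
    [37.8,15.4,0,10,0.01],
    [47.2,19.4,0,12.5,0.01],
    [56.6,23.2,0,15,0.01],
    [66,27,0,17.5,0.01],
    [76,31,0,20,0.01],
    [83,34,0,22.5,0.01],
    [85.02,34.8,0,25,0.01],
  ],
)

```text
time_s: 29.6
eef_pos: [0.4297, 0.1643, 0.3914]
tcp_rot: [[0.973, 0.232, -0.004], [0.232, -0.973, -0.0], [-0.003, -0.001, -1.0]]
force: [-0.1, -0.1, -1.4]
finger_gap: 0.0287
grasp_force: 40.1
```

Request:
move_tool(
  increments=[
    [0,0,0,2.5,0.01],
    [0,0,0,5,0.01],
    [0,0,0,7.5,0.01],
    [0,0,0,9,0.01],
    [0,0,0,9,0.01],
    [0,0,0,9,0.01],
    [0,0,0,9,0.01],
  ],
)

```text
time_s: 30.48
eef_pos: [0.4305, 0.1621, 0.3933]
tcp_rot: [[0.925, -0.381, -0.001], [-0.381, -0.925, -0.0], [-0.001, 0.0, -1.0]]
force: [0.3, 0.2, -1.1]
finger_gap: 0.029
grasp_force: 40.1
```

```bash
python3 -c "
from h import *
go((.4313,.1614),.203,-115)"
```

```text
shift [0.001  0.0003 0.1903] turn 2.6 cur [0.4305 0.1621 0.3933] -112.4 J6 123.2 -> 135.5
```

Request:
move_tool(
  increments=[
    [0.2,0,10,0.65,0.01],
    [0.2,0,20,0.65,0.01],
    [0.2,0,30,0.65,0.01],
    [0.2,0,35,0.65,0.01],
    [0.2,0,37,0.65,0.01],
    [0.2,0,38,0.65,0.01],
    [0.2,0,38,0.65,0.01],
    [0.2,0,38,0.65,0.01],
    [0.2,0,38,0.65,0.04],
    [0.2,0,38,0.65,0.05],
  ],
)

```text
time_s: 31.72
eef_pos: [0.4319, 0.1618, 0.2044]
tcp_rot: [[0.906, -0.423, 0.001], [-0.423, -0.906, 0.0], [0.001, -0.001, -1.0]]
force: [-0.4, 0.9, -0.4]
finger_gap: 0.0496
grasp_force: 0.0
```

Request:
move_tool(
  increments=[
    [0,0,0,0,0.05],
    [0,0,-10,0,0.06],
    [0,0,-22,0,0.06],
    [0,0,-34,0,0.06],
    [0,0,-40,0,0.06],
    [0,0,-40,0,0.06],
  ],
)

```text
time_s: 32.48
eef_pos: [0.4323, 0.1619, 0.407]
tcp_rot: [[0.906, -0.423, 0.006], [-0.423, -0.906, 0.001], [0.005, -0.004, -1.0]]
force: [-0.2, 0.0, 0.1]
finger_gap: 0.06
grasp_force: 0.0
```

```bash
python3 -c "
from h import *
go((.30,.50),.40,-49)"
```

```text
shift [-0.2629 -0.2504  0.007 ] turn -66.0 cur [0.4323 0.1619 0.407 ] -115.0 J6 125.8 -> 108.0
```

Scaled: -0.263 m is -52.6, -0.25 m is -50, -66 degrees is -16.5.

Request:
move_tool(
  increments=[
    [-8,-7.6,0,-2.5,0.03],
    [-16,-15.2,0,-5,0],
    [-24,-22.8,0,-7.5,0],
    [-32,-30.4,0,-10,0],
    [-40,-38,0,-12.5,0],
    [-48,-45.6,0,-15,0],
    [-52.6,-50,0,-16.5,0],
    [-52.6,-50,0,-16.5,0],
    [-52.6,-50,0,-16.5,0],
  ],
)

```text
time_s: 33.6
eef_pos: [0.299, 0.4989, 0.402]
tcp_rot: [[0.756, 0.655, -0.001], [0.655, -0.756, -0.003], [-0.003, 0.001, -1.0]]
force: [-0.2, -0.5, -0.1]
finger_gap: 0.0001
grasp_force: 0.0
```

```bash
python3 -c "
from h import *
t=cam('top');s=cam('scene')
for i in(3,1,2,0):check(i,t,s)
crop(t,(185,165,400,355),3.1,'t2.png')
b=(.453,.1365);F=np.array([.7532,.6577]);G=np.array([-.6577,.7532])
piv=b+.121*F+.142*G
for n,c in(('top',t),('scene',s)):
    print(n,'pred handle r=45,85,125',[w2p(c,[*(piv+F*r*np.cos(1.25)),.067+r*np.sin(1.25)])[0].round(1).tolist() for r in(.045,.085,.125)],blobs(c,'red',(180,150,440,300),20))
pre=b+.085*F+.149*G; print(pre); go(pre,.40,-48.9)"
```

```text
st 3 top offset mm [2.9 2.7] [2.5 2.8] bearing -170.9 -170.6 want -171.0 (np.float64(0.0181), 60)
st 3 scene offset mm [0.6 0.4] [-0.7  0.2] bearing -163.7 -163.5 want -171.0 (np.float64(0.019), 53)
st 1 top offset mm [ 7.9 14.9] [ 0.3 21.9] bearing 135.2 134.3 want 85.8 (np.float64(0.0235), 30)
st 1 top offset mm [1.4 2. ] [-0.1  1.3] bearing 85.7 82.5 want 85.8 (np.float64(0.0169), 60)
st 1 scene offset mm [-1.3 -0.7] [-4.1 -0.8] bearing 81.4 75.4 want 85.8 (np.float64(0.0166), 56)
st 2 top offset mm [3.4 1.8] [1.9 1.6] bearing -26.6 -24.8 want -24.6 (np.float64(0.018), 60)
st 2 scene offset mm [ 0.9 -1.7] [13.   0.5] bearing -99.2 -125.7 want -24.6 (np.float64(0.0183), 57)
st 2 scene offset mm [ 0.8 -1.6] [ 0.5 -2.1] bearing -25.9 -24.7 want -24.6 (np.float64(0.0172), 58)
st 0 top offset mm [0.3 3.2] [-0.2  2.9] bearing 162.0 161.0 want 161.2 (np.float64(0.0197), 58)
top pred handle r=45,85,125 [[207.1, 287.7], [200.3, 281.9], [193.1, 275.9]] [([193.33, 275.44], 27)]
scene pred handle r=45,85,125 [[415.3, 183.3], [421.9, 172.5], [428.7, 161.3]] [([422.89, 171.09], 105)]
[0.4190247 0.3046313]
shift [-0.0364  0.2249  0.0029] turn -0.3 cur [0.2995 0.4986 0.4029] -49.2 J6 100.4 -> 84.9
```

View pics/t2.png

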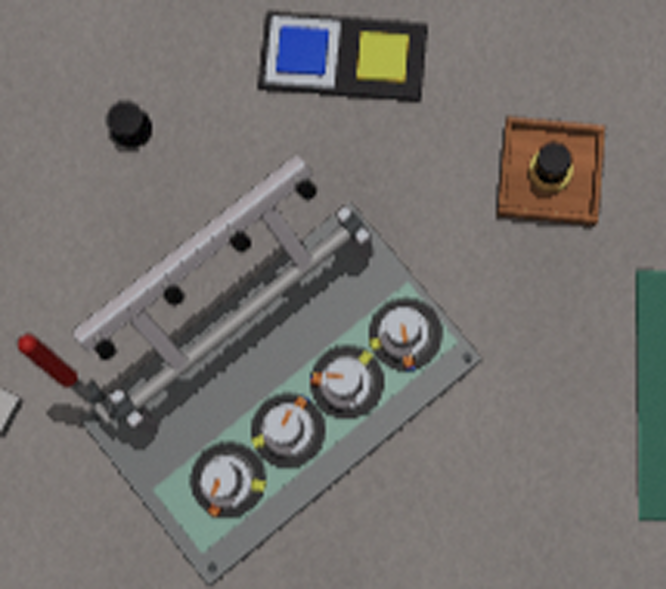

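The top crop shows all four hubs centred with their noses on the blue marks, the mat empty, and the master in its case. My predicted handle position matches the red grip at top (193,276). Next I move to just short of the handle.

Scaled: 0.2249 m is 44.98, -0.0364 m is -7.28.

Request:
move_tool(
  increments=[
    [-1.8,11.2,0,0,0],
    [-3.6,22.4,0,0,0],
    [-5.4,33.6,0,0,0],
    [-7.28,43,0,0,0],
    [-7.28,44.98,0,0,0],
    [-7.28,44.98,8,0,0],
    [-7.28,44.98,14.6,0,0],
    [-7.28,44.98,14.6,0,0],
    [-7.28,44.98,14.6,0,0],
  ],
)

```text
time_s: 34.83
eef_pos: [0.4193, 0.3062, 0.332]
tcp_rot: [[0.755, 0.656, 0.001], [0.656, -0.755, 0.001], [0.002, 0.0, -1.0]]
force: [1.4, 0.8, -0.6]
finger_gap: -0.0004
grasp_force: 0.0
```

```bash
python3 -c "
from h import *
t=cam('top')
for i in(3,1,2,0):check(i,t,t)
go((.41902,.30463),.328,-48.9)
for q in np.arange(0,1.25,.1):
    e=1.25-q;r=90
    print(round(q,1),'X',round(r*np.cos(e)-8*np.sin(e)-11+36,1),'dz',round(88-(r*np.sin(e)+8*np.cos(e)),1))"
```

```text
st 3 top offset mm [2.9 2.6] [2.  3.1] bearing -169.1 -167.7 want -171.0 (np.float64(0.0185), 60)
st 3 scene offset mm [2.9 2.6] [2.  3.1] bearing -169.1 -167.7 want -171.0 (np.float64(0.0185), 60)
st 1 top offset mm [ 7.6 15. ] [ 0.3 21.9] bearing 135.0 134.3 want 85.8 (np.float64(0.0235), 30)
st 1 top offset mm [1.4 1.9] [-0.1  1.3] bearing 85.7 82.5 want 85.8 (np.float64(0.0169), 60)
st 1 scene offset mm [ 7.6 15. ] [ 0.3 21.9] bearing 135.0 134.3 want 85.8 (np.float64(0.0235), 30)
st 1 scene offset mm [1.4 1.9] [-0.1  1.3] bearing 85.7 82.5 want 85.8 (np.float64(0.0169), 60)
st 2 top offset mm [3.5 1.7] [1.9 1.6] bearing -26.6 -24.8 want -24.6 (np.float64(0.018), 60)
st 2 scene offset mm [3.5 1.7] [1.9 1.6] bearing -26.6 -24.8 want -24.6 (np.float64(0.018), 60)
st 0 top offset mm [0.2 3.3] [-0.3  2.9] bearing 162.1 160.9 want 161.2 (np.float64(0.0189), 59)
st 0 scene offset mm [0.2 3.3] [-0.3  2.9] bearing 162.1 160.9 want 161.2 (np.float64(0.0189), 59)
shift [-0.0015  0.001   0.0046] turn -0.1 cur [0.4195 0.3063 0.3326] -49.0 J6 76.5 -> 84.9
0.0 X 45.8 dz 0.1
0.1 X 54.5 dz 2.6
0.2 X 62.8 dz 6.0
0.3 X 70.8 dz 10.1
0.4 X 78.4 dz 15.1
0.5 X 85.4 dz 20.8
0.6 X 91.8 dz 27.2
0.7 X 97.5 dz 34.1
0.8 X 102.6 dz 41.6
0.9 X 106.8 dz 49.6
1.0 X 110.2 dz 58.0
1.1 X 112.8 dz 66.6
1.2 X 114.5 dz 75.5
```

Units first: shifts go in units of 5 mm and turns go in units of 4 degrees. So 0.0765 m is 15.3, 0.069 m is 13.8.

Request:
move_tool(
  increments=[
    [5,0,0.8,0,0],
    [8,0,0.8,0,0],
    [9.2,0,1,0,0],
    [10.6,0,1.4,0,0],
    [12.2,0,2.1,0,0],
    [13.8,0,2.9,0,0],
    [15.3,0,3.9,0,0],
    [15.3,0,3.9,0,0],
  ],
)

```text
time_s: 35.88
eef_pos: [0.4769, 0.3563, 0.3112]
tcp_rot: [[0.755, 0.656, 0.0], [0.656, -0.755, 0.0], [0.001, 0.0, -1.0]]
force: [-0.7, 0.2, -0.1]
finger_gap: -0.0002
grasp_force: 0.0
```

```bash
python3 -c "
from h import *
s=cam('scene');t=cam('top')
for i in(3,1,2):check(i,t,s)
crop(s,(270,130,470,280),4,'s3.png')
go((.41902,.30463),.328,-48.9)"
```

```text
st 3 top offset mm [2.9 2.6] [2.  3.1] bearing -169.0 -167.7 want -171.0 (np.float64(0.0185), 60)
st 3 scene offset mm [0.7 0.4] [-0.6  0.1] bearing -164.0 -163.8 want -171.0 (np.float64(0.0179), 53)
st 1 top offset mm [ 7.5 15.1] [ 0.3 21.9] bearing 135.0 134.3 want 85.8 (np.float64(0.0235), 29)
st 1 top offset mm [1.4 1.9] [-0.1  1.3] bearing 85.8 82.5 want 85.8 (np.float64(0.0169), 60)
st 1 scene offset mm [-1.2 -0.6] [-4.6 -1. ] bearing 79.8 72.6 want 85.8 (np.float64(0.0163), 56)
st 2 top offset mm [3.4 1.8] [1.9 1.6] bearing -26.6 -24.8 want -24.6 (np.float64(0.018), 60)
shift [-0.0771  0.0009 -0.017 ] turn -0.1 cur [0.4767 0.3559 0.311 ] -49.0 J6 78.2 -> 84.9
```

View pics/s3.png

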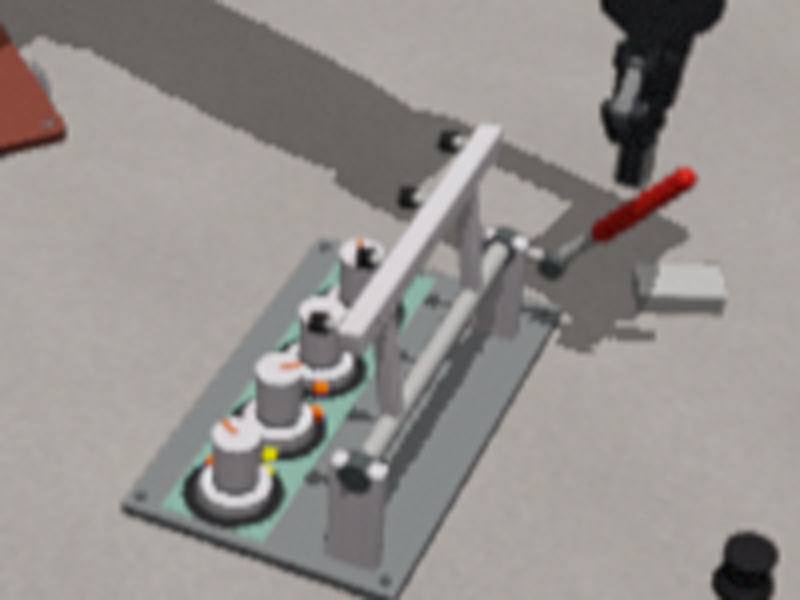

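The scene crop shows the bar upright and just past vertical, with the fingertips on the handle at crop (635,180). The hubs haven't moved. Next I follow the handle down.

Scaled: 0.041 m is 8.2, 0.0325 m is 6.5.

Request:
move_tool(
  increments=[
    [1.4,0,0.8,0,0],
    [2.7,0,2,0,0],
    [3.8,0,3.4,0,0],
    [4.8,0,4.9,0,0],
    [5.7,0,6.5,0,0],
    [6.4,0,8.2,0,0],
    [6.4,0,8.2,0,0],
  ],
)

```text
time_s: 36.85
eef_pos: [0.5011, 0.3772, 0.2695]
tcp_rot: [[0.755, 0.656, -0.0], [0.656, -0.755, 0.0], [0.0, -0.0, -1.0]]
force: [0.3, -0.3, -0.1]
finger_gap: -0.0
grasp_force: 0.2
```

```bash
python3 -c "
from h import *
s=cam('scene')
crop(s,(270,130,470,280),4,'s4.png')
go((.41902,.30463),.328,-48.9);print(ctrl.read_state()['force'])"
```

```text
shift [-0.1094  0.0009 -0.0582] turn -0.1 cur [0.501  0.377  0.2698] -49.0 J6 78.8 -> 84.9
[-0.81659082  0.1682907   0.56881562]
```

View pics/s4.png

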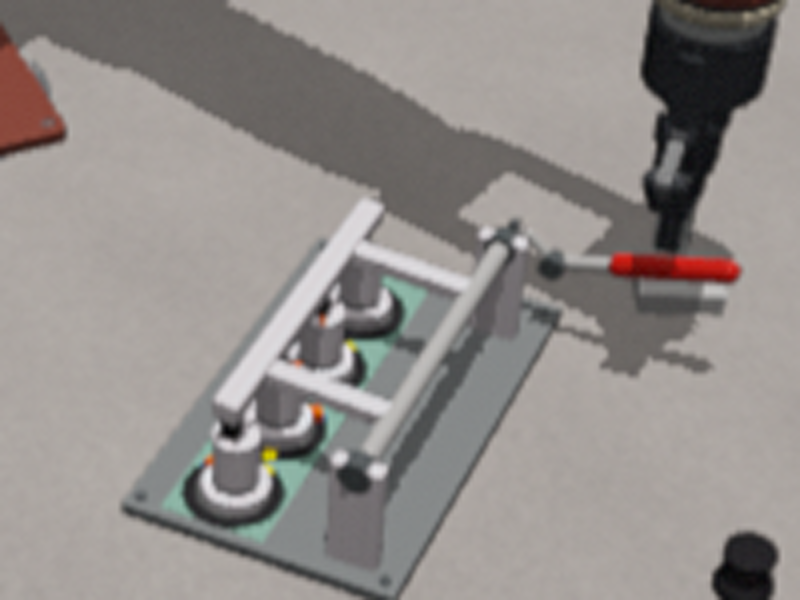

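The scene crop shows the bar resting on the hub tops, with the fingertips just above the nearly level handle at crop (670,250). Now the final push.

Request:
move_tool(
  increments=[
    [0.4,0,1,0,0],
    [0.6,0,1.8,0,0],
    [0.8,0,2.6,0,0],
    [0.8,0,3.2,0,0],
    [0.8,0,3.6,0,0],
    [0.8,0,3.6,0,0],
  ],
)

```text
time_s: 37.65
eef_pos: [0.504, 0.3797, 0.2522]
tcp_rot: [[0.755, 0.656, 0.0], [0.656, -0.755, 0.0], [0.001, -0.0, -1.0]]
force: [0.3, 0.3, 0.9]
finger_gap: -0.0001
grasp_force: 0.6
```

```bash
python3 -c "
from h import *
print(ctrl.read_state()['force'],ctrl.read_state()['eef_pos'])"
```

```text
[0.31220226 0.32306351 0.8898343 ] [0.50402037 0.37974827 0.25219896]
```

Request:
move_tool(
  increments=[
    [0,0,0.2,0,0],
    [0,0,0.4,0,0],
    [0,0,0.6,0,0],
    [0,0,0.6,0,0],
  ],
)

```text
time_s: 38.15
eef_pos: [0.5042, 0.3798, 0.2514]
tcp_rot: [[0.755, 0.656, 0.001], [0.656, -0.755, 0.001], [0.001, 0.0, -1.0]]
force: [-5.4, -1.9, 12.8]
finger_gap: 0.0005
grasp_force: 6.5
```

Request:
move_tool(
  increments=[
    [0,0,0.2,0,0],
    [0,0,0.4,0,0],
    [0,0,0.4,0,0],
  ],
)

```text
time_s: 38.52
eef_pos: [0.5043, 0.3799, 0.251]
tcp_rot: [[0.755, 0.656, 0.001], [0.656, -0.755, 0.0], [0.001, 0.001, -1.0]]
force: [-7.7, -3.5, 22.2]
finger_gap: -0.0
grasp_force: 10.9
```

Request:
move_tool(
  increments=[
    [0,0,-6,0,0],
    [0,0,-16,0,0],
    [0,0,-28,0,0],
    [-10,-4,-32,0,0],
    [-20,-12,-32,0,0],
    [-30,-22,-32,0,0],
    [-34,-30,-32,0,0],
    [-34,-38,-32,0,0],
    [-34,-38,-32,0,0],
  ],
)

```text
time_s: 39.65
eef_pos: [0.249, 0.4125, 0.4069]
tcp_rot: [[0.753, 0.659, -0.001], [0.659, -0.753, -0.0], [-0.001, -0.0, -1.0]]
force: [0.4, -0.6, -0.1]
finger_gap: -0.0002
grasp_force: 0.0
```

```bash
python3 -c "
from h import *
s=cam('scene');t=cam('top')
a=cv2.resize(s['image'][150:275,290:450],(400,312),interpolation=cv2.INTER_CUBIC);b=cv2.resize(t['image'][220:355,185:345],(400,338),interpolation=cv2.INTER_CUBIC)
o=np.zeros((340,800,3),np.uint8);o[:312,:400]=a;o[:338,400:]=b;cv2.imwrite('pics/s5.png',o[:,:,::-1])
b=(.453,.1365);F=np.array([.7532,.6577]);G=np.array([-.6577,.7532]);piv=b+.121*F+.142*G
for n,c in(('top',t),('scene',s)):
  for q in(1.0,1.1,1.15,1.2): print(n,q,[w2p(c,[*(piv+F*r*np.cos(1.25-q)),.067+r*np.sin(1.25-q)])[0].round(1).tolist() for r in(.045,.085,.125)])
  print(blobs(c,'red',(150,150,480,300),20))"
```

```text
top 1.0 [[203.2, 280.3], [193.3, 268.3], [183.3, 256.3]]
top 1.1 [[203.4, 280.3], [193.7, 268.3], [184.0, 256.4]]
top 1.15 [[203.6, 280.3], [194.0, 268.4], [184.5, 256.6]]
top 1.2 [[203.7, 280.4], [194.4, 268.6], [185.1, 256.9]]
[([194.47, 268.43], 178)]
scene 1.0 [[424.6, 195.9], [439.5, 197.0], [454.8, 198.1]]
scene 1.1 [[424.7, 197.4], [439.6, 199.7], [454.9, 202.1]]
scene 1.15 [[424.7, 198.0], [439.5, 201.0], [454.8, 204.0]]
scene 1.2 [[424.6, 198.7], [439.4, 202.3], [454.5, 206.0]]
[([438.23, 202.22], 153)]
```

View pics/s5.png

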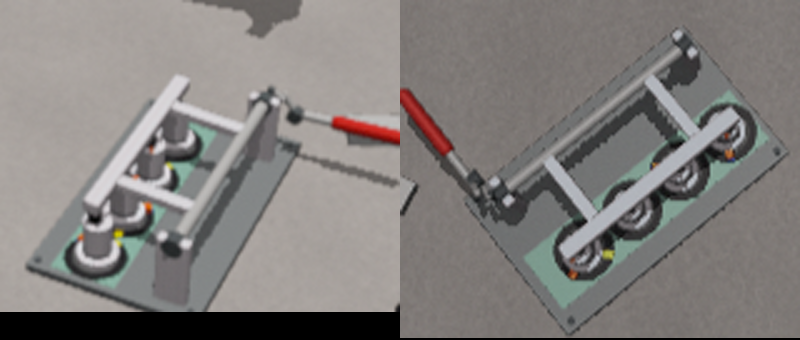

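The handle sits at about 1.2 rad (scene (438.2,202.2)) against a firm end stop, and the bar is on all four hubs. One last numeric check of the noses before handing in.

```bash
python3 -c "
from h import *
t=cam('top');s=cam('scene')
for n,c,bx in(('top',t,(185,220,345,355)),('scene',s,(290,150,400,280))):
    B=blobs(c,'orange',bx,3)
    for i,(w,b) in ST.items():
        e=np.array(w)+.027*np.array([np.cos(np.radians(b)),np.sin(np.radians(b))])
        print(n,i,[(((p2w(c,q,.02)[0]-e)*1e3).round(1).tolist(),a) for q,a in B if np.hypot(*(p2w(c,q,.02)[0]-e))<.012])
st=ctrl.read_state();print(st['time_s'],st['force'])"
```

```text
top 3 [([3.8, 2.4], 8)]
top 1 []
top 2 []
top 0 [([1.3, 2.4], 7)]
scene 3 [([1.3, -4.0], 3)]
scene 1 [([0.6, -1.9], 9)]
scene 2 []
scene 0 []
39.85 [ 0.37626862  0.51861102 -0.6127306 ]
```

```bash
python3 -c "
from plant import ctrl
print(ctrl.finish_job())"
```

```text
the job is handed in; nothing more can be done
None
```

I handed the job in at about 40 s: the master is upright in its case, all four hubs stand on stations turned to their blue marks, and the clamp is locked at about 1.2 rad with the bar down on every hub; after clamping I could recheck only three noses, because the bar hid station 2's (fine beforehand), and no verdict came back.

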